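# Put a clock movement on the timing stand and switch the timer over

## Task

Slide the brass clock movement, plain end first and lying flat, onto the bed of the timing stand so that it lifts the sprung hold-down arm and passes beneath it, and push it in, without shoving hard, until the pick-up button is pressed fully home against the stop; let go so that the arm bears down on it. Then press the raised one of the timer's two interlocked keys fully down, so that the latched one pops up. Leave everything else on the bench where it is.

Things in the scene. Friction and masses are not known exactly. Their poses are not given: they have to be found in the camera images.
- movement_mid (a point): Clock movement: two brass plates with wheels between, a flat block 120 (x) x 56 (y) x 34 mm high, about 0.4 kg, lying loose on a cork mat 4 mm thick, roughly with its post end toward the robot. The point is its centre, 17 mm above its underside. +x points to its plain end, which goes in first. Its long sides are flat and can be gripped across y (56 mm).
- movement: The same movement, origin at the centre of its underside, same axes.
- movement_post (a point): Top of the round steel winding post that stands on the movement's top plate, 10 mm across, 10 mm tall, on the centre line 48 mm from the centre toward -x. It marks the end that stays out, toward the robot.
- stand: Timing stand, fixed. Origin on the table, on the bed's centre line; +x is the way the movement is pushed in (roughly away from the robot). Base plate x -60 to 140, y +-65, 10 mm high; on it a bed 48 mm wide, top at z = 20, x = -30 to 115, with a lead-in ramp from x = -52 (the post end overhangs it). Guide rails x = -5 to 105, inner faces 66 mm apart, tops at z = 32 mm.
- magnifier_edge (a point): Middle of the front lower edge of a fixed clear magnifier in a black frame over the stand: stand x = -60, z = 180 mm. The frame reaches from there to x = 140, y +-68, on rear posts. A gripper pointing straight down strikes it before the movement is home; one leaning back toward the robot by 25 to 45 degrees, holding the movement level near its post end, passes.
- holddown (a joint): Sprung steel hold-down arm, hinged across the stand at x = 115, z = 75 mm, reaching toward the robot. Radians: 0 at rest, grows when lifted, about 0.07 with the movement lying under its shoe. The movement's leading top edge rides up the arm's toe and lifts it. It bears down with 3 to 5 N; pushing the movement under it takes 5 to 15 N, on along the bed rather less.
- holddown_shoe (a point): Underside of the arm's round shoe (34 mm wide): at rest at stand x = 5, z = 46 mm, 8 mm lower than the top of the movement lying on the bed. From it a toe turns up 20 degrees toward the robot; its tip is at about x = -42, underside z = 62 mm.
- pickup (a joint): Black button, 18 mm round, 36 mm above the table, facing the incoming movement from a brass stop plate under the arm. Metres: 0 out, 0.008 fully in, flush with the plate; spring under 3 N. Then the plate, on a rubber buffer, resists with 4 N per mm for 4 mm, then is solid. Its place varies and is not measured: the plate's face, where the plain end stops, is at stand x = 36 to 60 mm.
- timer: Timer, a grey instrument fixed to the bench, 170 (x) x 160 (y) mm; origin at the centre of its underside on the table, x away from the robot. The front deck (x below 15 mm) is 60 mm high and carries two white keys in a row along y; the display box behind is 105 mm high.
- key0_top (a point): Centre of the top of the key at the timer's +y end, cap 30 (x) x 26 (y) mm; it starts latched down (top 66 mm above the table). The keys are 48 mm apart.
- key1_top (a point): Centre of the top of the key at the timer's -y end, same cap, standing up at the start (top 74 mm above the table): the one to press.
- key0 (a joint): Travel of the +y key, metres: 0 up, 0.008 fully down (latched at the start). The two keys are interlocked: their travels add up to 8 mm, so pressing one fully down makes the other rise. They stay where they are left; pressing takes about 3 to 5 N, then it is solid.
- key1 (a joint): Travel of the -y key, as key0; 0 (up) at the start.
- oil_pot: Small amber oil pot on the mat, 34 mm across, 55 mm tall: bystander.
- screwdriver: Screwdriver lying on the mat beside the movement, 140 mm: bystander.
- brush: Brush lying beside the stand, 150 mm: bystander.
- jar: Glass jar, 60 mm across, 80 mm tall, beyond the stand: bystander.
- tin: Steel tin, 64 mm across, 60 mm tall, beyond the stand: bystander.
Things that resemble listed ones, but are neither listed nor needed, are in the scene too. What is shaped like the movement but orange is not meant. Leave any purple look-alike of the timer alone.

How it is judged (in metres and radians):
On the way, in this order (a step that is already met when the one before it is completed fails the run):
1. the movement lies flat on the bed beneath the lifted hold-down arm, with the pick-up button pressed home (value of joint pickup above 0.0055 m and value of joint holddown between 0.045 and 0.12 rad and z of movement_mid in the frame of stand between 0.032 and 0.042 m and y of movement_mid in the frame of stand between -0.01 and 0.01 m and x of movement_post in the frame of stand below -0.04 m and angle between the x axis of movement_mid and the x axis of stand, either way round below 0.15 rad and angle between movement_mid's own z axis and vertical below 0.08 rad), for 0.2 s.
2. then the raised key is pressed down and the latched key is up (value of joint key1 above 0.006 m and value of joint key0 below 0.002 m), for 0.2 s.
At the end, for the whole second after the job is handed in: Movement at rest, let go, flat on the bed (5 mm, 0.08 rad), plain end in, centred to 10 mm and 0.15 rad, arm at 0.045 to 0.12 rad on it, button pressed 5.5 mm or more; -y key down over 6 mm, +y key up within 2 mm (all of step 1 and all of step 2 and linear speed of movement below 0.01 m/s); the robot touches nothing.
It fails at once if the movement is shoved against the stand with more than 65 N (contact force between movement and stand above 65 N).
It fails at once if a bystander is moved by more than 30 mm (distance of any of oil_pot, screwdriver, brush, jar, tin from where it was at the start of the episode above 0.03 m).
It also fails if it takes over 64 s, if anything falls off the work surface, if the arm or the gripper's body presses on something with over 40 N, if the wrist force passes 120 N, or if a joint passes its speed limit or range.

## Robot

A 6-joint arm with a two-finger parallel gripper is mounted at the origin on the work surface. World frame = base frame: x ahead of the robot, y to its left, z up, the work surface at z = 0. Lengths are in mm, angles in rad, forces in N, time in s.
With the tool pointing down it reaches from about 350 to 775 mm from the base axis. Payload 7.3 kg.
Tool frame: the origin (TCP) lies between the finger pads; the fingertips stand 14 mm ahead of it and the grasp point (between the pads) lies 5 mm behind it; z points along the fingers, y is the line along which they close (so a half turn about z gives the same grasp; the last joint's range is limited). The gripper opens to 92 mm and grips with 3 to 60 N. Pads are 19 mm wide; open, the fingers measure 130 mm over their backs; the gripper's body (75 mm by 190 mm) begins 47 mm behind the grasp point.
Start: joints at [-1.419, 0.342, 1.524, -0, 1.275, -0.146], TCP at [154.066, -501.903, 240.741] pointing down, gripper open.
Joint ranges: [-2.53, 2.53], [-0.77, 2.02], [0.04, 2.7], [-1, 4.14], [0.28, 2.66], [-3.11, 3.11]. Speed limits (rad/s): [2.57, 2.57, 3.14, 3.14, 3.14, 3.14].

## Interface

Orientations are given as [roll, pitch, yaw] about the fixed x, y, z axes, in that order (R = Rz(yaw) Ry(pitch) Rx(roll)).
In Python, from plant import get_obs, cams, close_job gives the robot as it stands. The module is installed in compiled form; this text tells all that it offers.
- The arm moves only by the shell command python3 -m creep 'ROWS'. ROWS is JSON, a list of rows, each an object of numbers: "hand": the opening, from 0 (shut) to 1 (fully open); "tx", "ty", "tz": the shift along the tool's x, y, z in m; "spin": the turn about the tool's z in degrees. In form: [{"hand": .., "tx": .., "ty": .., "tz": .., "spin": ..}, ...]. A call has 1 to 5 rows; each row shifts and turns the commanded pose from where the row before left it, along the tool's axes as they then stand; what a row does not reach is not made up. A row lasts 1/8 s, in which the tool goes at most 62.5 mm and 10.7 degrees, less where a joint would pass 70% of its speed; a pose out of reach is approached as far as the arm can. A call is refused whole if a number of a shift passes 0.0625 or a number of a turn 10.7, either way. A call with a gripper value outside its range is refused whole. The fingers move at their own pace and stop on an object; the grip force is fixed at half the most. Time passes only in rows, so rows that do not move let the fingers close. It gives the time, the measured TCP pose, the force, the opening and the grip force at its end, in the units of the state.
- get_obs(): the state, without advancing time (a new reading comes with each control period).
- cams.capture(name): name is "scene" or "top"; returns a dict with "color" (400x640x3 uint8, red, green, blue), "K" (3x3 intrinsics, pixels), "R" (3x3) and "t" (3): a world point X has camera coordinates R X + t. Camera axes: x right, y down, z forward; pixel columns grow to the right and rows downward; lengths in mm; the calibration is good to about 2 mm. A picture is of the moment at which its call begins. There is no depth.
- close_job(): hands the job in; it is judged then, once.
The state is a dict: "time": time; "joint_positions": joint angles; "dq": joint speeds; "tau": joint torques, N m; "tool_pos": TCP position; "tcp_rot": TCP orientation; "contact_force": force on the tool from outside, world axes, zero at the start; "moment": the same for the moment, N m; "grip_width": finger opening in mm; "finger_force": force on a finger pad.
Only numpy, scipy, OpenCV 4.12 (cv2) and the standard library are available. Lean on these libraries where they do the work, as an engineer would, in place of code of your own. Each camera call takes 0.05 s, during which the arm holds its last target. There are 200 camera calls.

## Working session

There is one attempt and no reset: what is moved stays moved. The work goes in short steps, Python scripts to look and compute and a shell command to move; the robot and the scene stay as the last step left them, time stands still between calls to the robot, and variables do not carry over. Pictures are saved under pics/ and viewed, at most 11 in all, crops included, and the job is handed in when it is done.

```bash
mkdir -p pics
python3 - <<'E'
from plant import get_obs,cams
import cv2,numpy as np
for n in("scene","top"):
    c=cams.capture(n);cv2.imwrite(f"pics/{n}0.png",c["color"][:,:,::-1]);np.savez(f"pics/{n}0.npz",**c)
    print(n,c["K"].tolist(),np.round(c["R"],3).tolist(),np.round(c["t"]).tolist(),np.round(-c["R"].T@c["t"]))
print(get_obs())
E
```

```text
scene [[406.24238879783803, 0.0, 322.0417530011388], [0.0, 406.24238879783803, 202.22248681314082], [0.0, 0.0, 1.0]] [[-0.498, 0.867, -0.016], [0.694, 0.388, -0.606], [-0.519, -0.313, -0.795]] [297.0, -294.0, 1523.0] [1143.  333. 1037.]
top [[474.7767351623599, 0.0, 321.11729046538744], [0.0, 474.7767351623599, 200.18248048999052], [0.0, 0.0, 1.0]] [[-0.015, -1.0, -0.02], [-0.982, 0.018, -0.189], [0.189, 0.016, -0.982]] [-5.0, 561.0, 1504.0] [ 266.  -39. 1583.]
{'time': 0.1, 'joint_positions': array([-1.41900248e+00,  3.42641872e-01,  1.52490764e+00,  1.56249184e-05,
        1.27541906e+00, -1.45993793e-01]), 'dq': array([ 0.00087196, -0.00188511, -0.00127992, -0.00010399, -0.00103863,
       -0.00027756]), 'tau': array([ 2.30572623e-03, -4.32002306e+01, -2.44694424e+01,  7.19698844e-02,
        5.25782711e-02, -5.15541547e-05]), 'tool_pos': array([ 154.0144365 , -501.54185972,  240.12509004]), 'tcp_rot': array([-3.14023355e+00, -2.14945085e-04,  2.97782933e-01]), 'contact_force': array([ 0.59260835, -0.16864357,  0.79585753]), 'moment': array([ 0.03194215,  0.01122752, -0.00492078]), 'finger_force': 0.0, 'grip_width': 91.36691223592231}
```

View pics/scene0.png

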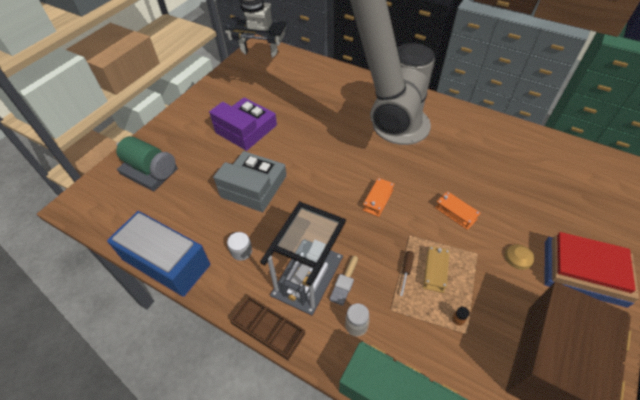

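View pics/top0.png

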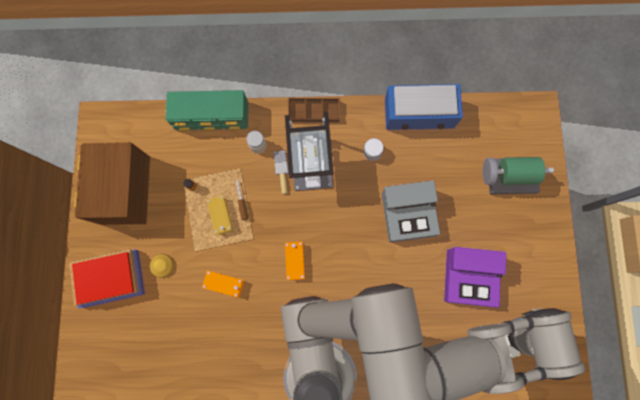

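Top view: the movement is at about (219,214), the stand at (310,155), the grey timer at (411,211) and its keys at (405,226) and (422,226). The scene view shows the same objects: movement (437,267), stand (306,270), timer (250,180). I'll enlarge the parts that matter.

Run:
```python
import cv2,numpy as np
t=cv2.imread("pics/top0.png");s=cv2.imread("pics/scene0.png")
def cr(im,x,y,w,h,W,H): return cv2.resize(im[y:y+h,x:x+w],(W,H),interpolation=cv2.INTER_CUBIC)
a=np.hstack([cr(t,270,105,80,100,320,400),cr(s,250,195,120,125,384,400)])
b=np.hstack([cr(t,185,165,70,50*1+35,164,200)[:, :164],cr(t,380,180,70,60,233,200),cr(s,390,235,100,65,307,200)])
cv2.imwrite("pics/m.png",np.vstack([a,b[:,:704]]))
```

```text
(no output)
```

View pics/m.png

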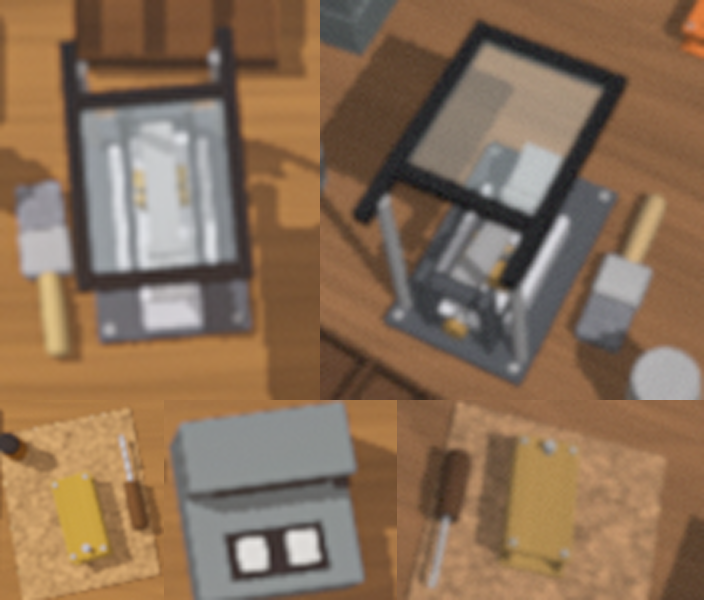

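The montage shows the stand clearly. Its base front corners are at about (295.5,190) and (332.8,187.5) in the top image. In the scene image, the base corners are at (343,256), (312.5,315) and (270,296). The movement's post is at its lower, robot-side end, and the keys are at about (406,226) and (421,224).

```bash
cat > h.py <<'E'
import numpy as np,cv2
def load(n,k=0): return dict(np.load(f"pics/{n}{k}.npz"))
def ray(c,uv,z):
    uv=np.atleast_2d(uv).astype(float); d=np.c_[uv,np.ones(len(uv))]@np.linalg.inv(c["K"]).T@c["R"]
    o=-c["R"].T@c["t"]; return o+d*((z-o[2])/d[:,2])[:,None]
def mask(c,lo,hi,roi):
    h=cv2.cvtColor(c["color"],cv2.COLOR_RGB2HSV); m=cv2.inRange(h,lo,hi); r=np.zeros_like(m)
    x,y,w,hh=roi; r[y:y+hh,x:x+w]=m[y:y+hh,x:x+w]; return r
def big(m):
    cs=sorted(cv2.findContours(m,cv2.RETR_EXTERNAL,cv2.CHAIN_APPROX_NONE)[0],key=cv2.contourArea); return cs
E
python3 - <<'E'
from h import *
np.set_printoptions(precision=1,suppress=True)
T=load("top");S=load("scene")
print("plate top",ray(T,[[295.5,190],[332.75,187.5]],10));print("plate scene",ray(S,[[342.8,255.9],[312.5,314.7],[270.3,295.6]],10))
print("frame front top",ray(T,[[290.75,177.5],[332.5,175.5]],180))
print("rails",ray(T,[[298.2,141.2],[300.7,171.2],[319.7,140],[322.2,171.2]],32))
for c,roi,z in((T,(200,190,35,50),38),(S,(420,240,35,55),38)):
    m=mask(c,(22,140,80),(32,255,255),roi);cs=big(m);p=cs[-1].reshape(-1,2)
    w=ray(c,p,z)[:,:2];r=cv2.minAreaRect(w.astype(np.float32));print("mov",r,cv2.contourArea(cs[-1]));print(cv2.boxPoints(r))
for c,roi in((T,(395,212,40,25)),(S,(240,150,40,30))):
    m=mask(c,(0,0,190),(180,50,255),roi)
    for k in big(m)[-2:]:
        M=cv2.moments(k);u=(M["m10"]/M["m00"],M["m01"]/M["m00"]);print("key",u,M["m00"],ray(c,u,66),ray(c,u,74))
E
```

```text
plate top [[606.4  73.1  10. ]
 [612.6 -53.3  10. ]]
plate scene [[611.6  78.   10. ]
 [806.3  91.9  10. ]
 [816.5 -35.2  10. ]]
frame front top [[608.8  75.3 180. ]
 [612.5 -51.8 180. ]]
rails [[771.7  61.6  32. ]
 [666.1  53.7  32. ]
 [774.4 -11.9  32. ]
 [664.6 -18.7  32. ]]
mov ((532.4796752929688, 335.23681640625), (7.233962059020996, 2.312021255493164), 44.986968994140625) 1.0
[[529.1 333.5]
 [530.7 331.9]
 [535.9 337. ]
 [534.2 338.6]]Traceback (most recent call last):
  File "<stdin>", line 8, in <module>
IndexError: list index out of range
```

Run:
```python
from h import *
np.set_printoptions(precision=1,suppress=True)
T=load("top");S=load("scene")
for c,u in((T,(219,212)),(T,(240,225)),(S,(437,265)),(S,(450,300)),(T,(200,225)),(T,(406,226)),(S,(250,162)),(S,(263,167))): print(u,cv2.cvtColor(c["color"],cv2.COLOR_RGB2HSV)[u[1],u[0]])
for c,roi,z in((T,(200,190,35,50),38),(S,(415,238,40,55),38)):
    m=mask(c,(20,155,60),(35,255,255),roi);m=cv2.morphologyEx(m,cv2.MORPH_CLOSE,np.ones((5,5)));m=cv2.morphologyEx(m,cv2.MORPH_OPEN,np.ones((3,3)));cs=big(m);p=cs[-1].reshape(-1,2)
    w=ray(c,p,z)[:,:2];r=cv2.minAreaRect(w.astype(np.float32));print("mov",r,cv2.contourArea(cs[-1]));print(cv2.boxPoints(r))
for c,roi in((T,(395,212,40,25)),(S,(240,150,40,30))):
    m=mask(c,(0,0,170),(180,60,255),roi)
    for k in big(m)[-2:]:
        M=cv2.moments(k);u=(M["m10"]/M["m00"],M["m01"]/M["m00"]);print("key",u,M["m00"],ray(c,u,66),ray(c,u,74))
```

```text
(219, 212) [ 22 170 202]
(240, 225) [ 16 126 193]
(437, 265) [ 18 138 177]
(450, 300) [ 15 113 151]
(200, 225) [ 16 124 195]
(406, 226) [ 13   8 222]
(250, 162) [ 24   6 215]
(263, 167) [ 20   4 216]
mov ((521.8765258789062, 325.0823059082031), (121.05967712402344, 57.814632415771484), 15.532001495361328) 545.5
[[455.8 336.7]
 [471.3 281. ]
 [587.9 313.4]
 [572.5 369.1]]Traceback (most recent call last):
  File "<stdin>", line 6, in <module>
IndexError: list index out of range
```

```bash
python3 -m creep '[{"tz":-0.06},{"tz":-0.06},{"tz":-0.06},{"tz":-0.06},{"tz":-0.06}]'; python3 -c "
from plant import get_obs
o=get_obs();print(o['joint_positions'],o['tcp_rot'],o['tool_pos'])"
```

```text
[-1.41900248e+00  3.42641872e-01  1.52490764e+00  1.56249184e-05
  1.27541906e+00 -1.45993793e-01] [-3.14023355e+00 -2.14945085e-04  2.97782933e-01] [ 154.0144365  -501.54185972  240.12509004]invalid input at $[0]: expected keys hand, tx, ty, tz, spin
```

```bash
python3 -m creep '[{"hand":1,"tx":0,"ty":0,"tz":-0.06,"spin":0},{"hand":1,"tx":0,"ty":0,"tz":-0.06,"spin":0},{"hand":1,"tx":0,"ty":0,"tz":-0.06,"spin":0},{"hand":1,"tx":0,"ty":0,"tz":-0.06,"spin":0},{"hand":1,"tx":0,"ty":0,"tz":-0.06,"spin":0}]'
cat > st.py <<'E'
from plant import get_obs
import numpy as np
from scipy.spatial.transform import Rotation as Ro
np.set_printoptions(precision=3,suppress=True)
o=get_obs();R=Ro.from_euler("xyz",o["tcp_rot"]).as_matrix()
print("t",o["time"],"q",o["joint_positions"],"p",o["tool_pos"],"F",o["contact_force"],"w",o["grip_width"],"f",o["finger_force"]);print(R)
E
python3 st.py
python3 - <<'E'
from h import *
np.set_printoptions(precision=1,suppress=True)
T=load("top");S=load("scene")
c=S;m=mask(c,(16,130,50),(35,255,255),(424,242,26,48));m=cv2.morphologyEx(m,cv2.MORPH_OPEN,np.ones((3,3)));p=big(m)[-1].reshape(-1,2)
r=cv2.minAreaRect(ray(c,p,38)[:,:2].astype(np.float32));print("mov",r)
for c,roi in((T,(395,212,40,25)),(S,(240,150,40,30))):
    m=mask(c,(0,0,170),(180,60,255),roi)
    for k in big(m)[-2:]:
        M=cv2.moments(k);u=(M["m10"]/M["m00"],M["m01"]/M["m00"]);print("key",u,M["m00"],ray(c,u,66),ray(c,u,74))
E
```

```text
time: 0.72
tool_pos: [154.0, -501.3, 542.6]
tcp_rot: [3.142, 0.0, 0.298]
contact_force: [1.0, -0.4, 0.3]
grip_width: 92.1
finger_force: 0.0
t 0.725 q [-1.419  0.332  0.728 -0.     2.082 -0.146] p [ 153.986 -501.307  542.554] F [ 0.979 -0.401  0.269] w 92.11969647498093 f 0.0
[[ 0.956  0.293  0.   ]
 [ 0.293 -0.956 -0.   ]
 [-0.     0.    -1.   ]]
mov ((538.859619140625, 327.5894470214844), (123.66361236572266, 56.95662307739258), 15.61198902130127)
key (406.08730158730157, 225.68518518518516) 63.0 [[ 470.3 -285.7   66. ]] [[ 469.3 -284.4   74. ]]
key (421.2098765432098, 223.3901234567901) 67.5 [[ 476.9 -334.4   66. ]] [[ 475.8 -332.9   74. ]]
key (264.1220657276995, 166.037558685446) 35.5 [[ 472.4 -286.3   66. ]] [[ 478.  -281.2   74. ]]
key (250.98312236286918, 160.3839662447257) 39.5 [[ 472.8 -338.3   66. ]] [[ 478.3 -332.8   74. ]]
```

```bash
for i in 1; do python3 -m creep '[{"hand":1,"tx":0,"ty":0,"tz":-0.06,"spin":0},{"hand":1,"tx":0,"ty":0,"tz":-0.06,"spin":0},{"hand":1,"tx":0,"ty":0,"tz":-0.06,"spin":0},{"hand":1,"tx":0,"ty":0,"tz":-0.06,"spin":0},{"hand":1,"tx":0,"ty":0,"tz":-0.06,"spin":0}]'; done; python3 st.py
python3 -m creep '[{"hand":1,"tx":0,"ty":0,"tz":-0.06,"spin":0},{"hand":1,"tx":0,"ty":0,"tz":-0.06,"spin":0}]'; python3 st.py
```

```text
time: 1.35
tool_pos: [125.5, -415.4, 699.1]
tcp_rot: [3.118, -0.01, 0.297]
contact_force: [1.3, 0.3, 0.2]
grip_width: 91.8
finger_force: 0.0
t 1.35 q [-1.465  0.426  0.036  0.031  2.658 -0.163] p [ 125.499 -415.416  699.065] F [1.254 0.336 0.182] w 91.82943496912605 f 0.0
[[ 0.956  0.292  0.017]
 [ 0.293 -0.956 -0.02 ]
 [ 0.01   0.024 -1.   ]]
time: 1.6
tool_pos: [116.1, -384.9, 726.8]
tcp_rot: [3.049, -0.003, 0.297]
contact_force: [-0.6, 0.3, -0.1]
grip_width: 91.8
finger_force: 0.0
t 1.6 q [-1.486  0.358  0.036  0.048  2.657 -0.169] p [ 116.068 -384.873  726.838] F [-0.557  0.255 -0.099] w 91.82529589893335 f 0.0
[[ 0.956  0.291  0.03 ]
 [ 0.292 -0.952 -0.087]
 [ 0.003  0.092 -0.996]]
```

The tilt grows by itself at the reach limit, in the direction the arm points. I'll bring the arm round to the stand's azimuth and build the lean there.

```bash
cat > dl.py <<'E'
import sys
from st import *
a=np.array([eval(x) for x in sys.argv[1:]],float).reshape(-1,3);p=o["tool_pos"]
for g in a:
    d=R.T@(g-p)/1000; n=int(np.ceil(np.abs(d).max()/.0625)); print("to",g,"tool d",d,"rows",n,"each",d/n); p=g
E
python3 dl.py 400 -180 690 388 90 690
```

```text
t 1.6 q [-1.486  0.358  0.036  0.048  2.657 -0.169] p [ 116.068 -384.873  726.838] F [-0.557  0.255 -0.099] w 91.82529589893335 f 0.0
[[ 0.956  0.291  0.03 ]
 [ 0.292 -0.952 -0.087]
 [ 0.003  0.092 -0.996]]
to [ 400. -180.  690.] tool d [ 0.331 -0.116  0.027] rows 6 each [ 0.055 -0.019  0.005]
to [388.  90. 690.] tool d [ 0.067 -0.261 -0.024] rows 5 each [ 0.013 -0.052 -0.005]
```

```bash
python3 -m creep '[{"hand":1,"tx":0.055,"ty":-0.019,"tz":0.01,"spin":0},{"hand":1,"tx":0.055,"ty":-0.019,"tz":0.005,"spin":0},{"hand":1,"tx":0.055,"ty":-0.019,"tz":0.005,"spin":0},{"hand":1,"tx":0.055,"ty":-0.019,"tz":0.005,"spin":0},{"hand":1,"tx":0.055,"ty":-0.019,"tz":0.003,"spin":0}]'
python3 -m creep '[{"hand":1,"tx":0.055,"ty":-0.019,"tz":0,"spin":0},{"hand":1,"tx":0.013,"ty":-0.052,"tz":-0.005,"spin":0},{"hand":1,"tx":0.013,"ty":-0.052,"tz":-0.005,"spin":0},{"hand":1,"tx":0.013,"ty":-0.052,"tz":-0.005,"spin":0},{"hand":1,"tx":0.013,"ty":-0.052,"tz":-0.005,"spin":0}]'
python3 dl.py 388 90 690
```

```text
time: 2.22
tool_pos: [352.9, -215.9, 690.8]
tcp_rot: [3.051, -0.005, 0.296]
contact_force: [1.1, -2.4, 0.1]
grip_width: 91.7
finger_force: 0.0
time: 2.85
tool_pos: [386.9, 32.7, 691.2]
tcp_rot: [3.053, -0.006, 0.296]
contact_force: [1.2, 0.1, 0.0]
grip_width: 91.9
finger_force: 0.0
t 2.85 q [-0.049  0.22   0.418 -0.131  2.464  1.123] p [386.904  32.737 691.155] F [1.15  0.069 0.01 ] w 91.87688766563826 f 0.0
[[ 0.956  0.29   0.031]
 [ 0.292 -0.953 -0.083]
 [ 0.006  0.089 -0.996]]
to [388.  90. 690.] tool d [ 0.018 -0.054 -0.004] rows 1 each [ 0.018 -0.054 -0.004]
```

```bash
python3 -m creep '[{"hand":1,"tx":0.018,"ty":-0.054,"tz":-0.01,"spin":0},{"hand":1,"tx":0,"ty":0,"tz":-0.05,"spin":0},{"hand":1,"tx":0,"ty":0,"tz":-0.05,"spin":0},{"hand":1,"tx":0,"ty":0,"tz":-0.05,"spin":0},{"hand":1,"tx":0,"ty":0,"tz":-0.05,"spin":0}]'; python3 st.py
```

```text
time: 3.48
tool_pos: [348.5, 89.8, 751.9]
tcp_rot: [3.012, -0.121, 0.308]
contact_force: [0.3, 0.7, -0.3]
grip_width: 92.0
finger_force: 0.0
t 3.475 q [ 0.129  0.295  0.036 -0.229  2.658  1.189] p [348.451  89.754 751.877] F [ 0.295  0.659 -0.286] w 91.95634968295369 f 0.0
[[ 0.946  0.286  0.153]
 [ 0.301 -0.95  -0.086]
 [ 0.121  0.128 -0.984]]
```

```bash
python3 -m creep '[{"hand":1,"tx":0,"ty":0,"tz":-0.06,"spin":0},{"hand":1,"tx":0,"ty":0,"tz":-0.06,"spin":0},{"hand":1,"tx":0,"ty":0,"tz":-0.06,"spin":0},{"hand":1,"tx":0,"ty":0,"tz":-0.06,"spin":0}]'; python3 st.py
```

```text
time: 3.98
tool_pos: [276.2, 90.8, 791.4]
tcp_rot: [2.97, -0.235, 0.327]
contact_force: [1.1, 1.2, 0.0]
grip_width: 91.7
finger_force: 0.0
t 3.975 q [ 0.202  0.175  0.036 -0.308  2.657  1.174] p [276.224  90.769 791.368] F [1.065 1.187 0.012] w 91.71060049637993 f 0.0
[[ 0.921  0.279  0.272]
 [ 0.312 -0.946 -0.088]
 [ 0.232  0.166 -0.958]]
```

```bash
python3 dl.py 250 270 740
```

```text
t 3.975 q [ 0.202  0.175  0.036 -0.308  2.657  1.174] p [276.224  90.769 791.368] F [1.065 1.187 0.012] w 91.71060049637993 f 0.0
[[ 0.921  0.279  0.272]
 [ 0.312 -0.946 -0.088]
 [ 0.232  0.166 -0.958]]
to [250. 270. 740.] tool d [ 0.02  -0.185  0.026] rows 3 each [ 0.007 -0.062  0.009]
```

```bash
python3 -m creep '[{"hand":1,"tx":0.005,"ty":-0.05,"tz":0.02,"spin":0},{"hand":1,"tx":0.006,"ty":-0.06,"tz":0.01,"spin":0},{"hand":1,"tx":0.006,"ty":-0.06,"tz":0,"spin":0},{"hand":1,"tx":0,"ty":0,"tz":-0.05,"spin":0},{"hand":1,"tx":0,"ty":0,"tz":-0.05,"spin":0}]'; python3 st.py
```

```text
time: 4.6
tool_pos: [210.6, 238.7, 770.3]
tcp_rot: [2.974, -0.233, 0.33]
contact_force: [-0.7, 0.1, 0.6]
grip_width: 91.6
finger_force: 0.0
t 4.6 q [ 0.855  0.257  0.039 -0.588  2.656  1.567] p [210.588 238.74  770.271] F [-0.651  0.066  0.641] w 91.60929636096667 f 0.0
[[ 0.92   0.283  0.27 ]
 [ 0.316 -0.945 -0.084]
 [ 0.231  0.163 -0.959]]
```

```bash
python3 -m creep '[{"hand":1,"tx":0,"ty":0,"tz":-0.06,"spin":0},{"hand":1,"tx":0,"ty":0,"tz":-0.06,"spin":0}]'; python3 st.py
```

```text
time: 4.85
tool_pos: [170.7, 219.9, 789.8]
tcp_rot: [2.984, -0.295, 0.334]
contact_force: [-1.1, 0.4, 0.0]
grip_width: 91.5
finger_force: 0.0
t 4.85 q [ 0.959  0.201  0.036 -0.689  2.658  1.566] p [170.7   219.89  789.761] F [-1.112  0.367  0.01 ] w 91.467360359086 f 0.0
[[ 0.904  0.281  0.323]
 [ 0.314 -0.948 -0.054]
 [ 0.291  0.15  -0.945]]
```

```bash
python3 -m creep '[{"hand":1,"tx":0,"ty":-0.03,"tz":-0.06,"spin":0},{"hand":1,"tx":0,"ty":-0.03,"tz":-0.06,"spin":0},{"hand":1,"tx":0,"ty":-0.03,"tz":-0.06,"spin":0}]'; python3 st.py
```

```text
time: 5.22
tool_pos: [88.8, 261.4, 787.3]
tcp_rot: [3.0, -0.345, 0.342]
contact_force: [0.5, 0.7, -0.8]
grip_width: 91.9
finger_force: 0.0
t 5.225 q [ 1.362  0.227  0.036 -0.882  2.658  1.783] p [ 88.804 261.444 787.3  ] F [ 0.522  0.749 -0.798] w 91.90501132036009 f 0.0
[[ 0.887  0.287  0.363]
 [ 0.316 -0.949 -0.02 ]
 [ 0.338  0.132 -0.932]]
```

```bash
python3 dl.py 230 190 760
```

```text
t 5.225 q [ 1.362  0.227  0.036 -0.882  2.658  1.783] p [ 88.804 261.444 787.3  ] F [ 0.522  0.749 -0.798] w 91.90501132036009 f 0.0
[[ 0.887  0.287  0.363]
 [ 0.316 -0.949 -0.02 ]
 [ 0.338  0.132 -0.932]]
to [230. 190. 760.] tool d [0.093 0.105 0.078] rows 2 each [0.047 0.052 0.039]
```

```bash
python3 -m creep '[{"hand":1,"tx":0.03,"ty":0.035,"tz":0.03,"spin":0},{"hand":1,"tx":0.03,"ty":0.035,"tz":0.025,"spin":0},{"hand":1,"tx":0.03,"ty":0.035,"tz":0.02,"spin":0},{"hand":1,"tx":0,"ty":0,"tz":-0.06,"spin":0},{"hand":1,"tx":0,"ty":0,"tz":-0.06,"spin":0}]'; python3 st.py;  python3 -m creep '[{"hand":1,"tx":0,"ty":0,"tz":-0.06,"spin":0},{"hand":1,"tx":0,"ty":0,"tz":-0.06,"spin":0}]'; python3 st.py
```

```text
time: 5.85
tool_pos: [173.7, 169.0, 807.0]
tcp_rot: [2.993, -0.331, 0.339]
contact_force: [4.3, 7.4, 44.9]
grip_width: 91.7
finger_force: 0.0
t 5.85 q [ 0.804  0.131  0.036 -0.638  2.658  1.446] p [173.746 168.993 807.021] F [ 4.303  7.405 44.906] w 91.72671724461212 f 0.0
[[ 0.892  0.284  0.353]
 [ 0.315 -0.949 -0.033]
 [ 0.325  0.14  -0.935]]
time: 6.1
tool_pos: [129.8, 156.2, 818.3]
tcp_rot: [2.992, -0.381, 0.351]
contact_force: [-1.1, -0.1, 0.1]
grip_width: 92.1
finger_force: 0.0
t 6.1 q [ 1.016  0.092  0.036 -0.832  2.658  1.456] p [129.812 156.172 818.345] F [-1.062 -0.051  0.138] w 92.0517704258299 f 0.0
[[ 0.872  0.288  0.396]
 [ 0.319 -0.948 -0.013]
 [ 0.372  0.138 -0.918]]
```

```bash
python3 dl.py 260 180 760 | tail -1;  python3 -m creep '[{"hand":1,"tx":0.04,"ty":0.005,"tz":0.03,"spin":0},{"hand":1,"tx":0.04,"ty":0.005,"tz":0.03,"spin":0},{"hand":1,"tx":0.03,"ty":0,"tz":0.04,"spin":0},{"hand":1,"tx":0,"ty":-0.03,"tz":0,"spin":0}]'; python3 st.py; python3 -m creep '[{"hand":1,"tx":0,"ty":-0.02,"tz":-0.03,"spin":0},{"hand":1,"tx":0,"ty":0,"tz":-0.05,"spin":0},{"hand":1,"tx":0,"ty":0,"tz":-0.05,"spin":0},{"hand":1,"tx":0,"ty":0,"tz":-0.05,"spin":0}]'; python3 st.py
```

```text
to [260. 180. 760.] tool d [0.099 0.007 0.105] rows 2 each [0.05  0.003 0.052]
time: 6.6
tool_pos: [261.9, 209.0, 761.8]
tcp_rot: [2.987, -0.373, 0.344]
contact_force: [0.1, -0.8, 1.1]
grip_width: 92.0
finger_force: 0.0
t 6.6 q [ 0.687  0.056  0.433 -0.37   2.315  1.644] p [261.914 208.982 761.821] F [ 0.129 -0.819  1.054] w 91.97341847346857 f 0.0
[[ 0.877  0.281  0.391]
 [ 0.314 -0.949 -0.023]
 [ 0.364  0.143 -0.92 ]]
time: 7.1
tool_pos: [150.0, 179.9, 809.4]
tcp_rot: [3.014, -0.351, 0.348]
contact_force: [-0.8, -0.4, 0.1]
grip_width: 91.8
finger_force: 0.0
t 7.1 q [ 0.932  0.124  0.036 -0.687  2.658  1.516] p [149.988 179.883 809.434] F [-0.812 -0.356  0.147] w 91.83870385053666 f 0.0
[[ 0.883  0.297  0.364]
 [ 0.32  -0.947 -0.004]
 [ 0.344  0.12  -0.931]]
```

```bash
python3 dl.py 620 110 500 | tail -1;python3 -m creep '[{"hand":1,"tx":0.03,"ty":0.02,"tz":0.05,"spin":0},{"hand":1,"tx":0.03,"ty":0.02,"tz":0.05,"spin":0},{"hand":1,"tx":0.03,"ty":0.02,"tz":0.05,"spin":0},{"hand":1,"tx":0.03,"ty":0.02,"tz":0.05,"spin":0},{"hand":1,"tx":0.03,"ty":0.02,"tz":0.05,"spin":0}]'; python3 dl.py 620 110 500
```

```text
to [620. 110. 500.] tool d [0.286 0.169 0.46 ] rows 8 each [0.036 0.021 0.057]
time: 7.72
tool_pos: [393.2, 132.6, 658.0]
tcp_rot: [2.992, -0.357, 0.356]
contact_force: [0.3, 0.2, 0.6]
grip_width: 92.0
finger_force: 0.0
t 7.725 q [ 0.213 -0.034  0.898 -0.104  1.902  1.402] p [393.242 132.649 658.041] F [0.332 0.247 0.613] w 91.99094268769967 f 0.0
[[ 0.878  0.296  0.376]
 [ 0.327 -0.945 -0.019]
 [ 0.349  0.139 -0.927]]
to [620. 110. 500.] tool d [0.136 0.067 0.232] rows 4 each [0.034 0.017 0.058]
```

```bash
python3 -m creep '[{"hand":1,"tx":0.034,"ty":0.015,"tz":0.058,"spin":0},{"hand":1,"tx":0.034,"ty":0.015,"tz":0.058,"spin":0},{"hand":1,"tx":0.034,"ty":0.015,"tz":0.058,"spin":0},{"hand":1,"tx":0.034,"ty":0.015,"tz":0.058,"spin":0},{"hand":1,"tx":0.053,"ty":0.018,"tz":0.023,"spin":0}]'; python3 st.py;python3 -m creep '[{"hand":1,"tx":0.053,"ty":0.018,"tz":0.023,"spin":0},{"hand":1,"tx":0.053,"ty":0.018,"tz":0.023,"spin":0},{"hand":1,"tx":0.053,"ty":0.018,"tz":0.023,"spin":0}]'; python3 st.py
```

```text
time: 8.35
tool_pos: [656.4, 118.6, 508.6]
tcp_rot: [2.994, -0.346, 0.356]
contact_force: [1.9, -0.0, 1.8]
grip_width: 91.9
finger_force: 0.0
t 8.35 q [ 0.088  0.372  0.82  -0.053  1.578  1.318] p [656.384 118.551 508.564] F [ 1.876 -0.011  1.806] w 91.8868647609696 f 0.0
[[ 0.882  0.298  0.366]
 [ 0.328 -0.944 -0.021]
 [ 0.339  0.138 -0.931]]
time: 8.72
tool_pos: [801.0, 116.1, 501.0]
tcp_rot: [2.986, -0.374, 0.361]
contact_force: [80.4, 6.9, 69.6]
grip_width: 91.9
finger_force: 0.0
t 8.725 q [ 0.066  0.822  0.035 -0.045  1.883  1.282] p [801.03  116.141 500.989] F [80.391  6.856 69.559] w 91.87490228293248 f 0.0
[[ 0.871  0.296  0.392]
 [ 0.329 -0.944 -0.017]
 [ 0.365  0.144 -0.92 ]]
```

Stopping suddenly at the reach limit makes force spikes, so I'll take gentler steps from here.

```bash
python3 -m creep '[{"hand":1,"tx":0.018,"ty":0.005,"tz":0.008,"spin":0},{"hand":1,"tx":0.018,"ty":0.005,"tz":0.008,"spin":0},{"hand":1,"tx":0.018,"ty":0.005,"tz":0.008,"spin":0},{"hand":1,"tx":0.018,"ty":0.005,"tz":0.008,"spin":0},{"hand":1,"tx":0.018,"ty":0.005,"tz":0.008,"spin":0}]'; python3 st.py
```

```text
time: 9.35
tool_pos: [851.6, 113.0, 462.1]
tcp_rot: [2.971, -0.425, 0.372]
contact_force: [-1.1, -0.5, -0.1]
grip_width: 91.7
finger_force: 0.0
t 9.35 q [ 0.055  0.886  0.036 -0.036  1.764  1.276] p [851.581 113.039 462.097] F [-1.087 -0.527 -0.131] w 91.69497325477073 f 0.0
[[ 0.849  0.293  0.441]
 [ 0.331 -0.944 -0.011]
 [ 0.413  0.155 -0.898]]
```

```bash
python3 -m creep '[{"hand":1,"tx":0.03,"ty":-0.018,"tz":0.012,"spin":0},{"hand":1,"tx":0.03,"ty":-0.018,"tz":0.012,"spin":0},{"hand":1,"tx":0.03,"ty":-0.018,"tz":0.012,"spin":0},{"hand":1,"tx":0.03,"ty":-0.018,"tz":0.012,"spin":0},{"hand":1,"tx":0.03,"ty":-0.018,"tz":0.012,"spin":0}]'; python3 st.py
```

```text
time: 9.98
tool_pos: [893.9, 228.0, 403.4]
tcp_rot: [2.953, -0.507, 0.39]
contact_force: [-0.1, 0.2, 0.4]
grip_width: 92.0
finger_force: 0.0
t 9.975 q [ 0.198  0.981  0.036 -0.093  1.594  1.4  ] p [893.894 227.986 403.441] F [-0.069  0.17   0.435] w 92.04745117778256 f 0.0
[[ 0.809  0.289  0.513]
 [ 0.332 -0.943  0.008]
 [ 0.486  0.164 -0.859]]
```

```bash
python3 -m creep '[{"hand":1,"tx":0.016,"ty":-0.04,"tz":0.004,"spin":0},{"hand":1,"tx":0.016,"ty":-0.04,"tz":0.004,"spin":0},{"hand":1,"tx":0.02,"ty":-0.04,"tz":0.01,"spin":0},{"hand":1,"tx":0.02,"ty":-0.04,"tz":0.01,"spin":0}]'; python3 st.py
```

```text
time: 10.48
tool_pos: [872.2, 381.7, 362.5]
tcp_rot: [2.95, -0.556, 0.4]
contact_force: [0.1, -0.8, -0.5]
grip_width: 92.1
finger_force: 0.0
t 10.475 q [ 0.392  1.043  0.036 -0.188  1.507  1.576] p [872.226 381.651 362.466] F [ 0.107 -0.757 -0.51 ] w 92.10436170428028 f 0.0
[[ 0.782  0.289  0.551]
 [ 0.331 -0.943  0.026]
 [ 0.528  0.162 -0.834]]
```

```bash
python3 -m creep '[{"hand":1,"tx":0,"ty":0,"tz":-0.02,"spin":8.5},{"hand":0.78,"tx":0,"ty":0,"tz":-0.02,"spin":8.5}]' | head -2; python3 dl.py 640 320 280 430 314 130
python3 - <<'E'
from h import *
np.set_printoptions(precision=1,suppress=True)
T=load("top")
m=mask(T,(0,60,30),(18,255,135),(233,175,18,50));p=big(m)[-1].reshape(-1,2);w=ray(T,p,12);print(cv2.minAreaRect(w[:,:2].astype(np.float32)),w.min(0),w.max(0))
E
```

```text
time: 10.72
tool_pos: [850.2, 380.4, 396.4]
t 10.725 q [ 0.401  0.976  0.089 -0.192  1.522  1.882] p [850.171 380.389 396.441] F [ 0.372 -0.384  0.373] w 85.82538150808648 f 0.0
[[ 0.833  0.045  0.551]
 [ 0.036 -0.999  0.026]
 [ 0.552 -0.002 -0.834]]
to [640. 320. 280.] tool d [-0.242  0.051 -0.02 ] rows 4 each [-0.06   0.013 -0.005]
to [430. 314. 130.] tool d [-0.258 -0.003  0.009] rows 5 each [-0.052 -0.001  0.002]
((541.7122802734375, 243.37216186523438), (75.25462341308594, 34.96656799316406), 7.245941638946533) [506.  226.2  12. ] [578.2 264.4  12. ]
```

```bash
python3 -m creep '[{"hand":0.78,"tx":-0.06,"ty":0.013,"tz":-0.005,"spin":0},{"hand":0.78,"tx":-0.06,"ty":0.013,"tz":-0.005,"spin":0},{"hand":0.78,"tx":-0.06,"ty":0.013,"tz":-0.005,"spin":0},{"hand":0.78,"tx":-0.06,"ty":0.013,"tz":-0.005,"spin":0},{"hand":0.78,"tx":-0.052,"ty":-0.001,"tz":0.002,"spin":0}]';python3 -m creep '[{"hand":0.78,"tx":-0.052,"ty":-0.001,"tz":0.002,"spin":0},{"hand":0.78,"tx":-0.052,"ty":-0.001,"tz":0.002,"spin":0},{"hand":0.78,"tx":-0.052,"ty":-0.001,"tz":0.002,"spin":0},{"hand":0.78,"tx":-0.045,"ty":-0.001,"tz":0.002,"spin":0},{"hand":0.78,"tx":0,"ty":0,"tz":0,"spin":0}]'; python3 dl.py 430 316 130 492 317 25
python3 - <<'E'
from plant import cams
import cv2,numpy as np
for n in("scene","top"):
    c=cams.capture(n);np.savez(f"pics/{n}1.npz",**c)
    if n=="scene": a=c["color"][200:320,370:530]
    else: b=c["color"][150:270,170:330]
cv2.imwrite("pics/m1.png",cv2.resize(np.vstack([a,b])[:,:,::-1],None,fx=2.5,fy=2.5,interpolation=cv2.INTER_CUBIC))
E
```

```text
time: 11.35
tool_pos: [660.8, 334.5, 285.6]
tcp_rot: [3.139, -0.588, 0.045]
contact_force: [0.7, 0.2, -0.2]
grip_width: 71.9
finger_force: 0.0
time: 11.98
tool_pos: [496.4, 331.7, 165.3]
tcp_rot: [3.135, -0.582, 0.05]
contact_force: [-0.1, -0.3, 0.9]
grip_width: 71.7
finger_force: 0.0
t 11.975 q [ 0.613  0.383  1.862 -0.686  0.491  2.683] p [496.429 331.73  165.288] F [-0.12  -0.252  0.933] w 71.65468897001718 f 0.0
[[ 0.834  0.046  0.549]
 [ 0.041 -0.999  0.021]
 [ 0.55   0.005 -0.835]]
to [430. 316. 130.] tool d [-0.075  0.012 -0.007] rows 2 each [-0.038  0.006 -0.004]
to [492. 317.  25.] tool d [-0.006  0.001  0.122] rows 2 each [-0.003  0.001  0.061]
```

View pics/m1.png

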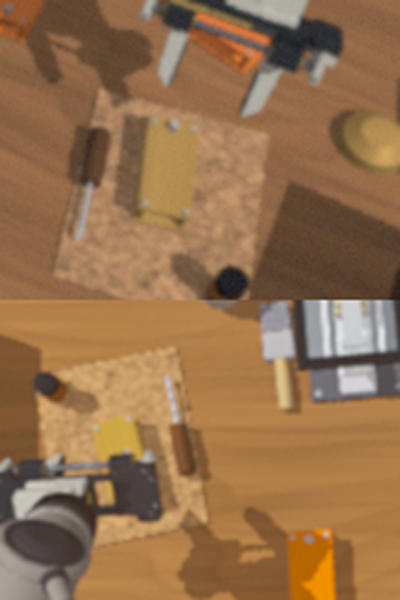

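The picture shows the hand stopped short of the mat. The mat objects haven't moved, and the movement is still at about (118,440) in the montage. Wrist joints 4 and 5 are near their limits in this lean direction. I'll fit the kinematics from the logged poses to see which leans are feasible.

```bash
cat > kin.py <<'E'
import numpy as np
from scipy.spatial.transform import Rotation as Ro
from scipy.optimize import least_squares
LO=np.array([-2.53,-.77,.04,-1,.28,-3.11]);HI=np.array([2.53,2.02,2.7,4.14,2.66,3.11])
D=[([-1.419,.3426,1.5249,0,1.2754,-.146],[154.01,-501.5,240.1]),([-1.419,.332,.728,0,2.082,-.146],[154,-501.3,542.55]),([-1.465,.426,.036,.031,2.658,-.163],[125.5,-415.4,699.1]),
([-.049,.22,.418,-.131,2.464,1.123],[386.9,32.7,691.2]),([.202,.175,.036,-.308,2.657,1.174],[276.2,90.8,791.4]),([.213,-.034,.898,-.104,1.902,1.402],[393.2,132.6,658.]),
([.198,.981,.036,-.093,1.594,1.4],[893.9,228,403.4]),([.392,1.043,.036,-.188,1.507,1.576],[872.2,381.7,362.5]),([.613,.383,1.862,-.686,.491,2.683],[496.4,331.7,165.3]),([.401,.976,.089,-.192,1.522,1.882],[850.2,380.4,396.4])]
def rot(q): return Ro.from_euler("ZYZYZ",[q[0],q[1]+q[2],q[3],q[4],q[5]]).as_matrix()
def fk(q,P):
    h,a,b,L,r0,e=P; z=Ro.from_euler("Z",q[0]).as_matrix()
    A=Ro.from_euler("ZY",[q[0],q[1]]).as_matrix();B=Ro.from_euler("ZY",[q[0],q[1]+q[2]]).as_matrix()
    return z@[r0,0,h]+A@[0,0,a]+B@[e,0,b]+rot(q)@[0,0,L]
f=least_squares(lambda P:np.concatenate([fk(q,P)-p for q,p in D]),[330,400,350,200,0,0]);P=f.x
def ik(p,lean,az,yoff=0,seeds=12):
    # tool z leans: points along az by 'lean' deg from down; tool y horizontal
    t,a=np.radians([lean,az]);z=np.array([np.sin(t)*np.cos(a),np.sin(t)*np.sin(a),-np.cos(t)]);y=np.array([np.sin(a),-np.cos(a),0]);Rt=np.c_[np.cross(y,z),y,z]
    g=lambda q:np.r_[(fk(q,P)-p)/100,Ro.from_matrix(rot(q)@S@Rt.T).as_rotvec()]
    best=None;rng=np.random.default_rng(0)
    for i in range(seeds):
        s=np.clip([np.arctan2(p[1],p[0]),.4,1.7,0 if i<6 else rng.uniform(-1,1),.7,rng.uniform(-3,3)],LO+.01,HI-.01)
        r=least_squares(g,s,bounds=(LO,HI))
        if best is None or r.cost<best.cost: best=r
    return best.cost,best.x
S=np.eye(3)
E
cat > t.py <<'E'
from kin import *
np.set_printoptions(precision=3,suppress=True)
print(P,np.abs(f.fun).max()); print(rot(D[7][0]),"vs obs [[.782 .289 .551][.331 -.943 .026][.528 .162 -.834]]")
for lean in(25,28,33.5):
  for pt,azs in(([492,317,25],(3,10,15,25)),([610,15,45],(3,4)),([590,12,45],(4,)),([540,10,60],(4,)),([480,10,70],(4,))):
    for az in azs: c,q=ik(np.array(pt,float),lean,az);print(lean,pt,az,"cost %.5f"%c,q)
E
python3 t.py
```

```text
Traceback (most recent call last):
  File "t.py", line 1, in <module>
    from kin import *
  File "kin.py", line 13, in <module>
    f=least_squares(lambda P:np.concatenate([fk(q,P)-p for q,p in D]),[330,400,350,200,0,0]);P=f.x
  File "kin.py", line 13, in <lambda>
    f=least_squares(lambda P:np.concatenate([fk(q,P)-p for q,p in D]),[330,400,350,200,0,0]);P=f.x
                                             ~~^^^^^
  File "kin.py", line 12, in fk
    return z@[r0,0,h]+A@[0,0,a]+B@[e,0,b]+rot(q)@[0,0,L]
                                          ~~~^^^
  File "kin.py", line 8, in rot
    def rot(q): return Ro.from_euler("ZYZYZ",[q[0],q[1]+q[2],q[3],q[4],q[5]]).as_matrix()
                       ~~~~~~~~~~~~~^^^^^^^^^^^^^^^^^^^^^^^^^^^^^^^^^^^^^^^^^
  File "scipy/spatial/transform/_rotation.pyx", line 1413, in scipy.spatial.transform._rotation.Rotation.from_euler
ValueError: Expected axis specification to be a non-empty string of upto 3 characters, got ZYZYZ
```

```bash
sed -i 's/^def rot.*/def rot(q): return (Ro.from_euler("ZYZ",[q[0],q[1]+q[2],q[3]])*Ro.from_euler("YZ",[q[4],q[5]+np.pi\/2])).as_matrix()/' kin.py; python3 t.py
```

```text
[ 81.023 532.674 377.833 181.592  27.082  36.135] 75.18309608375847
[[ 0.783  0.29   0.551]
 [ 0.331 -0.943  0.026]
 [ 0.527  0.162 -0.834]] vs obs [[.782 .289 .551][.331 -.943 .026][.528 .162 -.834]]
25 [492, 317, 25] 3 cost 0.00000 [ 0.646  0.607  1.917 -0.78   0.343  2.87 ]
25 [492, 317, 25] 10 cost 0.00000 [ 0.63   0.602  1.93  -0.73   0.282  2.699]
25 [492, 317, 25] 15 cost 0.00037 [ 0.623  0.601  1.925 -0.627  0.28   2.513]
25 [492, 317, 25] 25 cost 0.00239 [ 0.599  0.598  1.911 -0.311  0.28   2.023]
25 [610, 15, 45] 3 cost 0.00020 [0.02  0.587 1.858 0.052 0.28  1.492]
25 [610, 15, 45] 4 cost 0.00018 [0.018 0.587 1.858 0.084 0.28  1.442]
25 [590, 12, 45] 4 cost 0.00081 [0.012 0.566 1.901 0.1   0.28  1.421]
25 [540, 10, 60] 4 cost 0.00209 [0.008 0.483 2.008 0.116 0.28  1.401]
25 [480, 10, 70] 4 cost 0.00507 [0.007 0.395 2.131 0.135 0.28  1.381]
28 [492, 317, 25] 3 cost 0.00000 [ 0.655  0.607  1.939 -0.989  0.324  3.081]
28 [492, 317, 25] 10 cost 0.00021 [ 0.643  0.603  1.946 -0.96   0.28   2.935]
28 [492, 317, 25] 15 cost 0.00165 [ 0.638  0.602  1.938 -0.861  0.28   2.756]
28 [4
[... 425 characters left out ...]
96]
33.5 [492, 317, 25] 3 cost 0.00422 [ 0.658  0.607  1.936 -1.     0.332  3.093]
33.5 [492, 317, 25] 10 cost 0.00455 [ 0.645  0.602  1.947 -1.     0.28   2.976]
33.5 [492, 317, 25] 15 cost 0.00651 [ 0.645  0.602  1.947 -1.     0.28   2.902]
33.5 [492, 317, 25] 25 cost 0.01629 [ 0.647  0.601  1.946 -1.     0.28   2.752]
33.5 [610, 15, 45] 3 cost 0.01355 [0.012 0.585 1.856 0.151 0.28  1.387]
33.5 [610, 15, 45] 4 cost 0.01324 [0.004 0.585 1.857 0.245 0.28  1.272]
33.5 [590, 12, 45] 4 cost 0.01558 [-0.005  0.584  2.074  2.841  0.28  -1.334]
33.5 [540, 10, 60] 4 cost 0.01125 [-0.006  0.503  2.182  2.879  0.28  -1.373]
33.5 [480, 10, 70] 4 cost 0.00619 [-0.001  0.419  2.306  2.937  0.28  -1.428]
```

```bash
sed -i 's/h,a,b,L,r0,e=P/h,a,b,L,r0,e,dy=P/; s/\[r0,0,h\]/[r0,dy,h]/; s/\[330,400,350,200,0,0\]/[330,400,350,200,0,0,70]/' kin.py; sed -i 's/for lean in(25,28,33.5)/for lean in(25,29,33.5,40)/; s/(3,10,15,25)/(3,15)/;s/(3,4)/(4,)/' t.py; python3 t.py
```

```text
[223.33  506.049 379.538 304.285   0.066  46.562  76.397] 0.41583122778087045
[[ 0.783  0.29   0.551]
 [ 0.331 -0.943  0.026]
 [ 0.527  0.162 -0.834]] vs obs [[.782 .289 .551][.331 -.943 .026][.528 .162 -.834]]
25 [492, 317, 25] 3 cost 0.00000 [ 0.546  0.612  1.914 -0.74   0.301  2.741]
25 [492, 317, 25] 15 cost 0.00132 [ 0.504  0.602  1.908 -0.448  0.28   2.229]
25 [610, 15, 45] 4 cost 0.00008 [-0.148  0.579  1.884  0.347  0.28   1.036]
25 [590, 12, 45] 4 cost 0.00040 [-0.164  0.557  1.926  0.389  0.28   0.98 ]
25 [540, 10, 60] 4 cost 0.00099 [-0.194  0.47   2.039  0.463  0.28   0.878]
25 [480, 10, 70] 4 cost 0.00223 [-0.241  0.377  2.174  0.601  0.28   0.697]
29 [492, 317, 25] 3 cost 0.00022 [ 0.563  0.615  1.943 -1.     0.28   3.013]
29 [492, 317, 25] 15 cost 0.00528 [ 0.545  0.609  1.926 -0.793  0.28   2.607]
29 [610, 15, 45] 4 cost 0.00269 [-0.174  0.578  1.897  0.544  0.28   0.821]
29 [590, 12, 45] 4 cost 0.00376 [-0.196  0.556  1.946  0.64   0.28   0.704]
29 [540, 10, 60] 4 cost 0.00467 [-0.244  0.47   2.075  0.851  0.28   0.449]
29 [480, 10, 70] 4 cost 0.00427 [-0.314  0.396 
[... 258 characters left out ...]
-0.845]
33.5 [590, 12, 45] 4 cost 0.00344 [-0.222  0.577  2.119  2.261  0.28  -0.944]
33.5 [540, 10, 60] 4 cost 0.00176 [-0.244  0.492  2.229  2.289  0.28  -0.994]
33.5 [480, 10, 70] 4 cost 0.00034 [-0.269  0.403  2.356  2.336  0.28  -1.067]
40 [492, 317, 25] 3 cost 0.02210 [ 0.57   0.614  1.936 -1.     0.297  3.019]
40 [492, 317, 25] 15 cost 0.02915 [ 0.565  0.611  1.941 -1.     0.28   2.839]
40 [610, 15, 45] 4 cost 0.00000 [-0.182  0.601  2.095  2.537  0.286 -1.18 ]
40 [590, 12, 45] 4 cost 0.00000 [-0.199  0.586  2.149  2.57   0.321 -1.231]
40 [540, 10, 60] 4 cost 0.00000 [-0.234  0.51   2.274  2.582  0.37  -1.277]
40 [480, 10, 70] 4 cost 0.00000 [-0.284  0.441  2.425  2.602  0.448 -1.351]
```

The fit is good to 0.4 mm. Around the pick and stand poses, joint 5's lower limit caps the lean at about 21–25°. I'll check a 21–23° lean along the whole route.

```bash
cat > t2.py <<'E'
from kin import *
np.set_printoptions(precision=3,suppress=True)
for lean in(20,22,24):
  for pt in([481,313,25],[481,313,110],[500,150,160],[500,4,110],[505,4,65],[520,5,60],[560,8,50],[595,11,45],[620,12,45]):
    c,q=ik(np.array(pt,float),lean,3,seeds=7);print(lean,pt,"err %.3f"%np.sqrt(2*c),q)
E
python3 t2.py; python3 dl.py 500 30 170 |tail -1
```

```text
20 [481, 313, 25] err 0.000 [ 0.527  0.602  1.886 -0.442  0.374  2.435]
20 [481, 313, 110] err 0.000 [ 0.527  0.455  1.823 -0.294  0.57   2.269]
20 [500, 150, 160] err 0.000 [ 0.168  0.277  1.935 -0.071  0.584  1.739]
20 [500, 4, 110] err 0.000 [-0.198  0.324  2.058  0.205  0.429  1.148]
20 [505, 4, 65] err 0.000 [-0.195  0.422  2.088  0.285  0.303  1.065]
20 [520, 5, 60] err 0.000 [-0.186  0.451  2.054  0.27   0.307  1.089]
20 [560, 8, 50] err 0.000 [-0.163  0.519  1.955  0.224  0.334  1.156]
20 [595, 11, 45] err 0.000 [-0.145  0.57   1.862  0.185  0.372  1.212]
20 [620, 12, 45] err 0.000 [-0.136  0.601  1.792  0.161  0.41   1.246]
22 [481, 313, 25] err 0.000 [ 0.536  0.6    1.91  -0.557  0.336  2.555]
22 [481, 313, 110] err 0.000 [ 0.536  0.449  1.848 -0.353  0.528  2.333]
22 [500, 150, 160] err 0.000 [ 0.171  0.267  1.963 -0.087  0.532  1.756]
22 [500, 4, 110] err 0.000 [-0.204  0.317  2.087  0.261  0.377  1.089]
22 [505, 4, 65] err 0.017 [-0.205  0.42   2.104  0.367  0.28   0.977]
22 [520, 5, 60] err 0.015 [-0.194  0.448  2.07   0.349  0.28   1.004]
22 [560, 8, 50] err 0.000 [-0.
[... 207 characters left out ...]
00 [ 0.546  0.6    1.933 -0.701  0.303  2.705]
24 [481, 313, 110] err 0.000 [ 0.546  0.445  1.873 -0.424  0.487  2.407]
24 [500, 150, 160] err 0.000 [ 0.173  0.258  1.991 -0.107  0.478  1.777]
24 [500, 4, 110] err 0.000 [-0.211  0.311  2.116  0.337  0.326  1.009]
24 [505, 4, 65] err 0.047 [-0.22   0.419  2.111  0.462  0.28   0.869]
24 [520, 5, 60] err 0.046 [-0.208  0.447  2.076  0.437  0.28   0.905]
24 [560, 8, 50] err 0.032 [-0.178  0.514  1.987  0.369  0.28   1.001]
24 [595, 11, 45] err 0.011 [-0.155  0.563  1.912  0.315  0.28   1.077]
24 [620, 12, 45] err 0.000 [-0.143  0.591  1.852  0.273  0.297  1.13 ]
to [500.  30. 170.] tool d [-0.01   0.302 -0.008] rows 5 each [-0.002  0.06  -0.002]
```

```bash
python3 -m creep '[{"hand":0.78,"tx":-0.002,"ty":0.05,"tz":-0.002,"spin":0},{"hand":0.78,"tx":-0.002,"ty":0.06,"tz":-0.002,"spin":0},{"hand":0.78,"tx":-0.002,"ty":0.06,"tz":-0.002,"spin":0},{"hand":0.78,"tx":-0.002,"ty":0.06,"tz":-0.002,"spin":0},{"hand":0.78,"tx":-0.002,"ty":0.06,"tz":-0.002,"spin":0}]'>/dev/null; python3 dl.py 500 10 65 | tail -5
```

```text
t 12.7 q [ 0.042  0.174  2.118 -0.025  0.284  1.592] p [501.624  95.272 179.522] F [ 0.454  0.203 -0.532] w 71.65646631143713 f 0.0
[[ 0.843  0.04   0.536]
 [ 0.038 -0.999  0.015]
 [ 0.537  0.008 -0.844]]
to [500.  10.  65.] tool d [-0.066  0.084  0.094] rows 2 each [-0.033  0.042  0.047]
```

```bash
python3 -m creep '[{"hand":0.78,"tx":-0.012,"ty":0.02,"tz":0.018,"spin":0},{"hand":0.78,"tx":-0.012,"ty":0.02,"tz":0.018,"spin":0},{"hand":0.78,"tx":-0.012,"ty":0.02,"tz":0.018,"spin":0},{"hand":0.78,"tx":-0.012,"ty":0.02,"tz":0.018,"spin":0},{"hand":0.78,"tx":-0.012,"ty":0.01,"tz":0.018,"spin":0}]'>/dev/null; python3 dl.py 500 10 65
```

```text
t 13.325 q [-0.258  0.293  2.142  0.611  0.283  0.71 ] p [509.62   -5.017 121.554] F [ 0.178 -0.725  0.866] w 71.65105120604363 f 0.0
[[ 0.878  0.054  0.476]
 [ 0.04  -0.998  0.04 ]
 [ 0.477 -0.016 -0.879]]
to [500.  10.  65.] tool d [-0.035 -0.015  0.046] rows 1 each [-0.035 -0.015  0.046]
```

```bash
python3 -m creep '[{"hand":0.78,"tx":-0.012,"ty":-0.005,"tz":0.016,"spin":0},{"hand":0.78,"tx":-0.012,"ty":-0.005,"tz":0.016,"spin":0},{"hand":0.78,"tx":-0.012,"ty":-0.005,"tz":0.016,"spin":0}]'>/dev/null; python3 dl.py 500 10 65; python3 -m creep '[{"hand":0.78,"tx":-0.008,"ty":-0.003,"tz":0.01,"spin":0},{"hand":0.78,"tx":-0.008,"ty":-0.003,"tz":0.01,"spin":0},{"hand":0.78,"tx":-0.008,"ty":0,"tz":0.01,"spin":0}]'>/dev/null; python3 dl.py 500 10 65
```

```text
t 13.7 q [-0.272  0.357  2.151  0.763  0.283  0.537] p [505.686  -1.069  91.946] F [-0.034 -0.073  0.862] w 71.66454562214793 f 0.0
[[ 0.894  0.072  0.442]
 [ 0.043 -0.996  0.077]
 [ 0.446 -0.05  -0.894]]
to [500.  10.  65.] tool d [-0.017 -0.01   0.022] rows 1 each [-0.017 -0.01   0.022]
t 14.075 q [-0.295  0.403  2.166  0.913  0.283  0.36 ] p [500.776  -2.303  70.896] F [-0.557  0.058  0.969] w 71.47927656245199 f 0.0
[[ 0.901  0.084  0.425]
 [ 0.045 -0.994  0.101]
 [ 0.431 -0.072 -0.899]]
to [500.  10.  65.] tool d [-0.003 -0.012  0.006] rows 1 each [-0.003 -0.012  0.006]
```

```bash
python3 dl.py 470 0 160 450 255 150 450 255 65
```

```text
t 14.075 q [-0.295  0.403  2.166  0.913  0.283  0.36 ] p [500.776  -2.303  70.896] F [-0.557  0.058  0.969] w 71.47927656245199 f 0.0
[[ 0.901  0.084  0.425]
 [ 0.045 -0.994  0.101]
 [ 0.431 -0.072 -0.899]]
to [470.   0. 160.] tool d [ 0.011 -0.011 -0.093] rows 2 each [ 0.005 -0.006 -0.046]
to [450. 255. 150.] tool d [-0.011 -0.254  0.026] rows 5 each [-0.002 -0.051  0.005]
to [450. 255.  65.] tool d [-0.037  0.006  0.076] rows 2 each [-0.018  0.003  0.038]
```

```bash
python3 -m creep '[{"hand":0.78,"tx":0.008,"ty":-0.005,"tz":-0.045,"spin":0},{"hand":0.78,"tx":0.004,"ty":-0.005,"tz":-0.045,"spin":0},{"hand":0.78,"tx":-0.002,"ty":-0.051,"tz":0.005,"spin":0},{"hand":0.78,"tx":-0.002,"ty":-0.051,"tz":0.005,"spin":0},{"hand":0.78,"tx":-0.002,"ty":-0.051,"tz":0.005,"spin":0}]'>/dev/null; python3 -m creep '[{"hand":0.78,"tx":-0.002,"ty":-0.051,"tz":0.005,"spin":0},{"hand":0.78,"tx":-0.002,"ty":-0.051,"tz":0.005,"spin":0},{"hand":0.78,"tx":0,"ty":0,"tz":0,"spin":0}]'>/dev/null; python3 dl.py 450 255 150 450 255 65
```

```text
t 15.075 q [ 0.406  0.265  2.034 -0.177  0.401  2.052] p [452.352 254.834 150.669] F [ 0.363 -0.409  0.167] w 71.09415756573695 f 0.0
[[ 0.901  0.089  0.423]
 [ 0.048 -0.993  0.107]
 [ 0.43  -0.076 -0.9  ]]
to [450. 255. 150.] tool d [-0.002 -0.    -0.   ] rows 1 each [-0.002 -0.    -0.   ]
to [450. 255.  65.] tool d [-0.037  0.006  0.076] rows 2 each [-0.018  0.003  0.038]
```

```bash
python3 -m creep '[{"hand":0.78,"tx":-0.009,"ty":0.0015,"tz":0.019,"spin":0},{"hand":0.78,"tx":-0.009,"ty":0.0015,"tz":0.019,"spin":0},{"hand":0.78,"tx":-0.009,"ty":0.0015,"tz":0.019,"spin":0}]'>/dev/null; python3 st.py;python3 -m creep '[{"hand":0.78,"tx":-0.009,"ty":0.0015,"tz":0.019,"spin":0},{"hand":0.78,"tx":-0.004,"ty":0.001,"tz":0.009,"spin":0}]'>/dev/null; python3 st.py
```

```text
t 15.45 q [ 0.408  0.375  2.07  -0.281  0.284  2.168] p [454.399 253.808  96.462] F [0.197 0.482 0.089] w 71.67465458177661 f 0.0
[[ 0.91   0.078  0.407]
 [ 0.045 -0.995  0.091]
 [ 0.412 -0.065 -0.909]]
t 15.7 q [ 0.421  0.421  2.05  -0.324  0.283  2.224] p [458.672 259.621  79.918] F [ 0.846  0.105 -0.037] w 71.60514701052249 f 0.0
[[ 0.917  0.073  0.392]
 [ 0.046 -0.996  0.078]
 [ 0.396 -0.054 -0.917]]
```

```bash
python3 -m creep '[{"hand":0.78,"tx":-0.013,"ty":-0.016,"tz":0.001,"spin":0},{"hand":0.78,"tx":-0.013,"ty":-0.016,"tz":0.001,"spin":0},{"hand":0.78,"tx":-0.013,"ty":-0.016,"tz":0.001,"spin":0}]'>/dev/null; python3 st.py
```

```text
t 16.075 q [ 0.57   0.45   2.061 -0.544  0.285  2.575] p [419.822 307.008  65.633] F [0.814 0.83  0.104] w 71.48243753660508 f 0.0
[[ 0.918  0.073  0.391]
 [ 0.046 -0.996  0.078]
 [ 0.395 -0.053 -0.917]]
```

```bash
python3 -m creep '[{"hand":0.78,"tx":-0.018,"ty":0,"tz":0.002,"spin":0},{"hand":0.78,"tx":-0.018,"ty":0,"tz":0.002,"spin":0}]'>/dev/null; python3 st.py; python3 -m creep '[{"hand":0.78,"tx":-0.014,"ty":0,"tz":-0.006,"spin":0},{"hand":0.78,"tx":-0.014,"ty":0,"tz":-0.006,"spin":0}]'>/dev/null; python3 st.py
```

```text
t 16.325 q [ 0.627  0.451  2.105 -0.673  0.283  2.759] p [389.18  310.877  56.226] F [ 0.033 -0.436 -0.763] w 71.79691779566929 f 0.0
[[ 0.921  0.068  0.384]
 [ 0.047 -0.997  0.063]
 [ 0.387 -0.04  -0.921]]
t 16.575 q [ 0.673  0.424  2.157 -0.754  0.283  2.884] p [358.857 309.531  57.818] F [ 0.54  -0.302 -0.22 ] w 71.392514932985 f 0.0
[[ 0.921  0.067  0.383]
 [ 0.047 -0.997  0.061]
 [ 0.386 -0.038 -0.922]]
```

```bash
python3 -m creep '[{"hand":0.78,"tx":0.005,"ty":-0.025,"tz":0,"spin":0},{"hand":0.78,"tx":0.005,"ty":-0.025,"tz":0,"spin":0}]'>/dev/null; python3 st.py; python3 -m creep '[{"hand":0.78,"tx":0.005,"ty":-0.025,"tz":0,"spin":0},{"hand":0.78,"tx":0.005,"ty":-0.025,"tz":0,"spin":0}]'>/dev/null; python3 st.py
```

```text
t 16.825 q [ 0.76   0.462  2.038 -0.639  0.377  2.839] p [365.078 360.489  63.815] F [ 1.161  0.511 -0.043] w 71.95222521749642 f 0.0
[[ 0.921  0.067  0.383]
 [ 0.047 -0.997  0.062]
 [ 0.386 -0.039 -0.922]]
t 17.075 q [ 0.831  0.507  1.914 -0.565  0.467  2.818] p [370.956 411.079  69.491] F [ 0.387  1.3   -0.215] w 71.77737574072916 f 0.0
[[ 0.921  0.067  0.383]
 [ 0.047 -0.997  0.062]
 [ 0.386 -0.039 -0.922]]
```

```bash
python3 -m creep '[{"hand":0.78,"tx":0,"ty":0,"tz":-0.03,"spin":-5.8}]'>/dev/null
python3 - <<'E'
from h import *
np.set_printoptions(precision=1,suppress=True)
T=load("top");S=load("scene")
d=np.array([np.cos(.271),np.sin(.271),0])
for c,u in((T,(222.5,228)),(S,(439.2,250.3))): w=ray(c,u,48)[0];print("post",w,"centre",w+48*d,"grip",w+2*d)
E
python3 dl.py 440 310 130 470 312 90
```

```text
post [475.6 310.   48. ] centre [521.9 322.8  48. ] grip [477.6 310.5  48. ]
post [483.4 313.6  48. ] centre [529.6 326.5  48. ] grip [485.3 314.1  48. ]
t 17.2 q [ 0.847  0.449  1.911 -0.512  0.526  2.667] p [359.354 409.421  96.017] F [-1.782 -0.446  0.349] w 71.69027528009433 f 0.0
[[ 0.91   0.163  0.382]
 [ 0.151 -0.987  0.061]
 [ 0.386  0.002 -0.922]]
to [440. 310. 130.] tool d [ 0.071  0.111 -0.007] rows 2 each [ 0.036  0.056 -0.003]
to [470. 312.  90.] tool d [0.012 0.003 0.048] rows 1 each [0.012 0.003 0.048]
```

```bash
python3 dl.py 447 307.5 118 485.5 313.6 25.4|tail -2; python3 -m creep '[{"hand":0.78,"tx":0.036,"ty":0.056,"tz":0,"spin":0},{"hand":0.78,"tx":0.036,"ty":0.056,"tz":0.005,"spin":0},{"hand":0.78,"tx":0,"ty":0,"tz":0,"spin":0}]'>/dev/null;python3 dl.py 447 307.5 118 485.5 313.6 25.4
```

```text
to [447.  307.5 118. ] tool d [0.073 0.115 0.007] rows 2 each [0.036 0.057 0.003]
to [485.5 313.6  25.4] tool d [0.  0.  0.1] rows 2 each [0.   0.   0.05]
t 17.575 q [ 0.559  0.377  1.947 -0.346  0.471  2.258] p [442.306 311.852 119.965] F [0.028 0.254 0.021] w 71.56432366573439 f 0.0
[[ 0.91   0.154  0.385]
 [ 0.142 -0.988  0.06 ]
 [ 0.39   0.    -0.921]]
to [447.  307.5 118. ] tool d [0.003 0.005 0.003] rows 1 each [0.003 0.005 0.003]
to [485.5 313.6  25.4] tool d [-0.  -0.   0.1] rows 2 each [-0.   -0.    0.05]
```

```bash
python3 -m creep '[{"hand":0.78,"tx":0.003,"ty":0.005,"tz":0.03,"spin":0},{"hand":0.78,"tx":0,"ty":0,"tz":0.03,"spin":0},{"hand":0.78,"tx":0,"ty":0,"tz":0.025,"spin":0},{"hand":0.78,"tx":0,"ty":0,"tz":0,"spin":0}]';python3 dl.py 485.5 313.6 25.4;python3 - <<'E'
from plant import cams
import cv2,numpy as np
c=cams.capture("scene");a=c["color"][200:320,370:530];c=cams.capture("top");b=c["color"][150:270,170:330]
cv2.imwrite("pics/m2.png",cv2.resize(np.vstack([a,b])[:,:,::-1],None,fx=2.5,fy=2.5,interpolation=cv2.INTER_CUBIC))
E
```

```text
time: 18.08
tool_pos: [473.9, 315.6, 39.5]
tcp_rot: [3.139, -0.395, 0.162]
contact_force: [-0.6, 0.4, -0.2]
grip_width: 71.5
finger_force: 0.0
t 18.075 q [ 0.528  0.56   1.938 -0.482  0.307  2.374] p [473.872 315.556  39.54 ] F [-0.56   0.434 -0.193] w 71.53735571199196 f 0.0
[[ 0.911  0.161  0.38 ]
 [ 0.149 -0.987  0.059]
 [ 0.384  0.003 -0.923]]
to [485.5 313.6  25.4] tool d [0.005 0.004 0.017] rows 1 each [0.005 0.004 0.017]
```

View pics/m2.png

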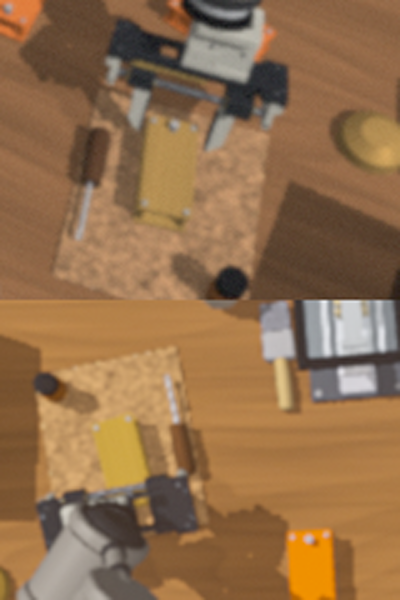

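The fingers straddle the post end. Their tips are at about (140,125) and (213,145) in the montage, with the movement between them and the screwdriver clear. I'll descend and close.

```bash
python3 -m creep '[{"hand":0.78,"tx":0.005,"ty":0.003,"tz":0.009,"spin":0},{"hand":0.78,"tx":0,"ty":0,"tz":0.009,"spin":0},{"hand":0.78,"tx":0,"ty":0,"tz":0,"spin":0}]';python3 dl.py 485.5 313.6 25.4; python3 -m creep '[{"hand":0.4,"tx":0,"ty":0,"tz":0,"spin":0},{"hand":0.4,"tx":0,"ty":0,"tz":0,"spin":0},{"hand":0.4,"tx":0,"ty":0,"tz":0,"spin":0},{"hand":0.4,"tx":0,"ty":0,"tz":0,"spin":0}]'
```

```text
time: 18.55
tool_pos: [486.2, 314.3, 25.8]
tcp_rot: [3.139, -0.396, 0.162]
contact_force: [0.1, -0.6, 0.4]
grip_width: 71.5
finger_force: 0.0
t 18.55 q [ 0.513  0.596  1.923 -0.504  0.282  2.384] p [486.194 314.253  25.754] F [ 0.08  -0.575  0.396] w 71.47132168057425 f 0.0
[[ 0.91   0.16   0.381]
 [ 0.149 -0.987  0.06 ]
 [ 0.386  0.002 -0.922]]
to [485.5 313.6  25.4] tool d [-0.001  0.001  0.   ] rows 1 each [-0.001  0.001  0.   ]
time: 19.05
tool_pos: [486.1, 314.6, 26.4]
tcp_rot: [3.14, -0.397, 0.162]
contact_force: [-1.6, 0.8, 0.3]
grip_width: 58.2
finger_force: 28.6
```

Gripped at 58 mm. Next I lift and carry it to a point in front of the stand.

```bash
python3 -m creep '[{"hand":0.4,"tx":0,"ty":0,"tz":0,"spin":0},{"hand":0.4,"tx":0.008,"ty":0,"tz":-0.018,"spin":0},{"hand":0.4,"tx":0.016,"ty":0,"tz":-0.037,"spin":0},{"hand":0.4,"tx":0.016,"ty":0,"tz":-0.037,"spin":0},{"hand":0.4,"tx":0,"ty":0,"tz":0,"spin":0}]';python3 dl.py 486 150 140 486 3.5 125
```

```text
time: 19.68
tool_pos: [488.7, 315.5, 129.5]
tcp_rot: [-3.141, -0.402, 0.161]
contact_force: [-0.2, 1.4, -4.0]
grip_width: 56.0
finger_force: 29.8
t 19.675 q [ 0.512  0.416  1.841 -0.274  0.521  2.135] p [488.74  315.477 129.485] F [-0.219  1.432 -4.041] w 55.99028709481829 f 29.82805073261261
[[ 0.908  0.16   0.386]
 [ 0.148 -0.987  0.063]
 [ 0.391 -0.    -0.92 ]]
to [486. 150. 140.] tool d [-0.023  0.163 -0.021] rows 3 each [-0.008  0.054 -0.007]
to [486.    3.5 125. ] tool d [-0.027  0.145  0.005] rows 3 each [-0.009  0.048  0.002]
```

```bash
python3 -m creep '[{"hand":0.4,"tx":-0.006,"ty":0.04,"tz":-0.005,"spin":0},{"hand":0.4,"tx":-0.007,"ty":0.045,"tz":-0.005,"spin":0},{"hand":0.4,"tx":-0.008,"ty":0.05,"tz":-0.007,"spin":0},{"hand":0.4,"tx":-0.008,"ty":0.05,"tz":-0.003,"spin":0},{"hand":0.4,"tx":-0.009,"ty":0.05,"tz":0.002,"spin":0}]'>/dev/null; python3 -m creep '[{"hand":0.4,"tx":-0.009,"ty":0.045,"tz":0.002,"spin":0},{"hand":0.4,"tx":-0.005,"ty":0.025,"tz":0.002,"spin":2},{"hand":0.4,"tx":0,"ty":0,"tz":0,"spin":2},{"hand":0.4,"tx":0,"ty":0,"tz":0,"spin":0}]';python3 dl.py 486 3.5 125 500 4 85;python3 - <<'E'
from plant import cams
import cv2,numpy as np
c=cams.capture("scene");np.savez("pics/scene3.npz",**c);a=c["color"][180:330,220:420];c=cams.capture("top");np.savez("pics/top3.npz",**c);b=c["color"][120:270,220:420]
cv2.imwrite("pics/m3.png",cv2.resize(np.hstack([a,b])[:,:,::-1],None,fx=2,fy=2,interpolation=cv2.INTER_CUBIC))
E
```

```text
time: 20.8
tool_pos: [482.8, 5.7, 118.8]
tcp_rot: [-3.113, -0.393, 0.086]
contact_force: [-0.1, -0.4, -2.7]
grip_width: 56.2
finger_force: 29.9
t 20.8 q [-0.244  0.273  2.124  0.392  0.407  0.901] p [482.782   5.741 118.82 ] F [-0.061 -0.361 -2.72 ] w 56.179768520140605 f 29.856214821338654
[[ 0.92   0.097  0.379]
 [ 0.079 -0.995  0.061]
 [ 0.383 -0.026 -0.923]]
to [486.    3.5 125. ] tool d [ 0.005  0.002 -0.005] rows 1 each [ 0.005  0.002 -0.005]
to [500.   4.  85.] tool d [-0.002  0.002  0.042] rows 1 each [-0.002  0.002  0.042]
```

View pics/m3.png

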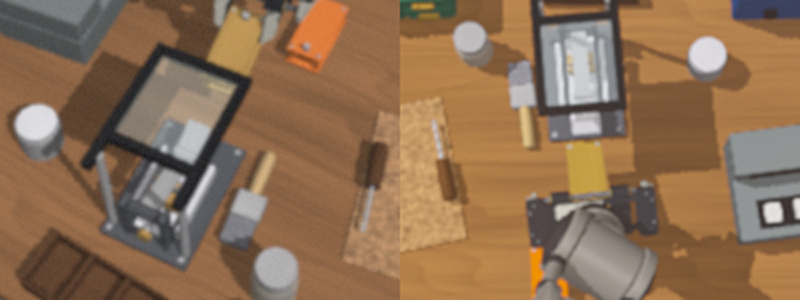

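The movement is held level, its plain end at about (313,191) in the top image, pointing at the stand. I'll measure where it really sits relative to the TCP.

Run:
```python
from h import *
np.set_printoptions(precision=2,suppress=True)
T=load("top",3);S=load("scene",3)
m=mask(T,(19,140,60),(35,255,255),(295,180,40,45));m=cv2.morphologyEx(m,cv2.MORPH_OPEN,np.ones((3,3)));p=big(m)[-1].reshape(-1,2)
print(p.min(0),p.max(0))
for y in range(p[:,1].min()+2,p[:,1].max()-1,3):
    r=p[p[:,1]==y][:,0]; print(y,ray(T,[[r.min()-.5,y],[r.max()+.5,y]],130)[:,:2].ravel())
top=p[p[:,1]<=p[:,1].min()+1];print("front",ray(T,[[top[:,0].mean(),p[:,1].min()-.5]],130))
```

```text
[303 191] [322 215]
193 [570.17  30.15 569.51  -4.26]
196 [560.83  42.75 559.77 -13.5 ]
199 [551.22  39.7  550.17 -16.48]
202 [541.69  39.77 540.65 -16.34]
205 [532.19  39.85 531.15 -16.2 ]
208 [522.71  39.92 521.62 -19.16]
211 [513.19  36.89 512.17 -19.01]
front [[577.86  14.42 130.  ]]
```

```bash
python3 -m creep '[{"hand":0.4,"tx":0,"ty":0.004,"tz":0.02,"spin":0},{"hand":0.4,"tx":0,"ty":0,"tz":0.02,"spin":0},{"hand":0.4,"tx":0,"ty":0,"tz":0,"spin":0}]';python3 dl.py 523.5 4.5 47
```

```text
time: 21.28
tool_pos: [498.8, 4.9, 81.8]
tcp_rot: [-3.113, -0.394, 0.088]
contact_force: [0.0, -0.4, -2.8]
grip_width: 56.0
finger_force: 29.9
t 21.275 q [-0.237  0.375  2.123  0.503  0.315  0.786] p [498.794   4.916  81.776] F [ 0.05  -0.366 -2.824] w 55.98525876519033 f 29.865026772022247
[[ 0.92   0.099  0.379]
 [ 0.081 -0.995  0.062]
 [ 0.383 -0.026 -0.923]]
to [523.5   4.5  47. ] tool d [0.009 0.004 0.041] rows 1 each [0.009 0.004 0.041]
```

```bash
python3 -m creep '[{"hand":0.4,"tx":0.003,"ty":0.0015,"tz":0.014,"spin":0},{"hand":0.4,"tx":0.003,"ty":0.001,"tz":0.014,"spin":0},{"hand":0.4,"tx":0.003,"ty":0.001,"tz":0.013,"spin":0},{"hand":0.4,"tx":0,"ty":0,"tz":0,"spin":0}]';python3 dl.py 540 5.6 45;python3 - <<'E'
from plant import cams
import cv2,numpy as np
c=cams.capture("scene");np.savez("pics/scene4.npz",**c);a=c["color"][195:320,255:375];c=cams.capture("top");np.savez("pics/top4.npz",**c);b=c["color"][110:235,260:380]
cv2.imwrite("pics/m4.png",cv2.resize(np.hstack([a,b])[:,:,::-1],None,fx=3.3,fy=3.3,interpolation=cv2.INTER_CUBIC))
E
```

```text
time: 21.78
tool_pos: [526.9, 1.5, 53.9]
tcp_rot: [-3.108, -0.389, 0.087]
contact_force: [0.2, 0.5, -2.8]
grip_width: 55.6
finger_force: 29.9
t 21.775 q [-0.231  0.47   2.069  0.567  0.283  0.726] p [526.92    1.547  53.876] F [ 0.202  0.458 -2.794] w 55.57680037798722 f 29.867344200611115
[[ 0.922  0.099  0.375]
 [ 0.08  -0.995  0.066]
 [ 0.38  -0.031 -0.925]]
to [540.    5.6  45. ] tool d [ 0.009 -0.002  0.013] rows 1 each [ 0.009 -0.002  0.013]
```

View pics/m4.png

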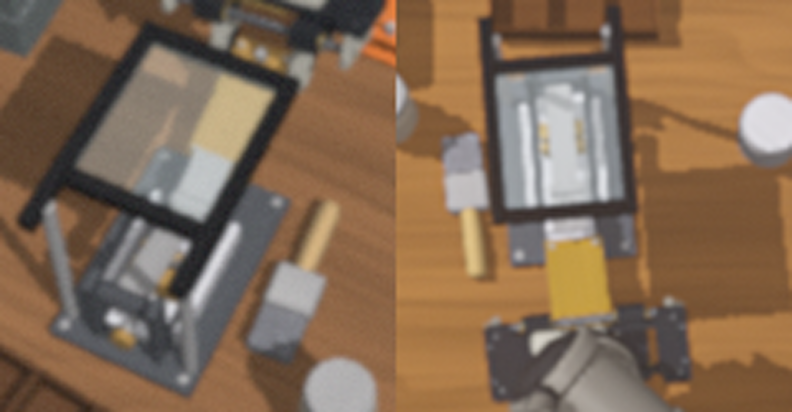

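Top crop: the plain end is at px (305–324, 183), just in front of the magnifier frame and centred over the bed. The toe is not touched yet. I'll work out the offset.

Run:
```python
from h import *
np.set_printoptions(precision=1,suppress=True)
T=load("top",4)
m=mask(T,(19,140,60),(35,255,255),(295,170,40,45));m=cv2.morphologyEx(m,cv2.MORPH_OPEN,np.ones((3,3)));p=big(m)[-1].reshape(-1,2)
for y in range(p[:,1].min(),p[:,1].max()-1,3):
    r=p[p[:,1]==y][:,0]; w=ray(T,[[r.min()-.5,y],[r.max()+.5,y]],65.5);x=w[0,0];print(y,w[:,:2].ravel(),"mid",w[:,1].mean(),"stand line",16.6+.068*(x-670.4))
# bed (white) rows in front of frame
g=cv2.cvtColor(T["color"],cv2.COLOR_RGB2HSV)
for y in(178,180): print(y,[(x,g[y,x].tolist()) for x in range(294,336,2)])
```

```text
183 [616.8  16.5 616.4  -6.4] mid 5.05155359666902 stand line 12.95765071111478
186 [607.1  36.3 606.1 -19.4] mid 8.461679373144115 stand line 12.298181601337888
189 [597.1  36.4 596.  -19.2] mid 8.582927680467487 stand line 11.61440402369472
192 [587.1  36.5 585.9 -22.3] mid 7.070916557314064 stand line 10.93229576906029
195 [577.   36.6 575.9 -22.2] mid 7.193560315967284 stand line 10.25185073184848
198 [567.   33.4 566.  -22. ] mid 5.684580266865016 stand line 9.568901005835114
201 [557.   33.5 556.  -25.1] mid 4.181727006716649 stand line 8.891797696748366
178 [(294, [2, 30, 110]), (296, [150, 11, 95]), (298, [135, 10, 102]), (300, [126, 11, 112]), (302, [126, 11, 112]), (304, [135, 12, 132]), (306, [135, 5, 222]), (308, [160, 4, 188]), (310, [0, 4, 185]), (312, [173, 5, 190]), (314, [173, 6, 184]), (316, [170, 4, 183]), (318, [143, 6, 168]), (320, [150, 7, 105]), (322, [168, 15, 85]), (324, [162, 15, 84]), (326, [158, 12, 82]), (328, [143, 10, 100]), (330, [129, 15, 119]), (332, [12, 109, 119]), (334, [15, 150, 153])]
180 [(294, [7, 36, 129]), (296, [130, 13, 118]), (298, [128, 9, 116]), (300, [130, 13, 117]), (302, [126, 11, 115]), (304, [132, 10, 125]), (306, [132, 6, 200]), (308, [135, 5, 191]), (310, [143, 5, 190]), (312, [132, 7, 193]), (314, [135, 5, 196]), (316, [135, 8, 191]), (318, [143, 6, 165]), (320, [10, 19, 120]), (322, [0, 15, 85]), (324, [165, 12, 84]), (326, [170, 9, 83]), (328, [135, 5, 97]), (330, [128, 17, 117]), (332, [11, 90, 108]), (334, [14, 147, 144])]
```

```bash
python3 -m creep '[{"hand":0.4,"tx":0.004,"ty":-0.002,"tz":0.006,"spin":0},{"hand":0.4,"tx":0.005,"ty":-0.002,"tz":0.006,"spin":0},{"hand":0.4,"tx":0,"ty":0,"tz":0,"spin":0}]';python3 dl.py 540 5.6 44
```

```text
time: 22.25
tool_pos: [538.0, 7.5, 47.7]
tcp_rot: [-3.105, -0.385, 0.087]
contact_force: [-3.8, 1.5, 1.4]
grip_width: 55.8
finger_force: 29.9
t 22.25 q [-0.212  0.496  2.041  0.543  0.285  0.765] p [537.978   7.463  47.685] F [-3.782  1.513  1.406] w 55.83488790638681 f 29.8997300863266
[[ 0.923  0.101  0.371]
 [ 0.081 -0.994  0.069]
 [ 0.376 -0.034 -0.926]]
to [540.    5.6  44. ] tool d [0.    0.002 0.004] rows 1 each [0.    0.002 0.004]
```

```bash
python3 -m creep '[{"hand":0.4,"tx":0.005,"ty":0.001,"tz":0.003,"spin":0},{"hand":0.4,"tx":0.005,"ty":0.001,"tz":0.003,"spin":0},{"hand":0.4,"tx":0,"ty":0,"tz":0,"spin":0}]';python3 -m creep '[{"hand":0.4,"tx":0.005,"ty":0,"tz":0.003,"spin":0},{"hand":0.4,"tx":0.005,"ty":0,"tz":0.003,"spin":0},{"hand":0.4,"tx":0,"ty":0,"tz":0,"spin":0}]';python3 dl.py 580 8.3 43
```

```text
time: 22.62
tool_pos: [550.9, 6.0, 46.2]
tcp_rot: [-3.107, -0.387, 0.087]
contact_force: [0.8, 0.1, -2.8]
grip_width: 56.0
finger_force: 30.0
time: 23.0
tool_pos: [560.9, 7.8, 43.5]
tcp_rot: [-3.105, -0.384, 0.087]
contact_force: [-6.4, -0.2, 0.5]
grip_width: 55.9
finger_force: 30.0
t 23.0 q [-0.2    0.531  1.981  0.49   0.304  0.831] p [560.904   7.756  43.544] F [-6.431 -0.166  0.531] w 55.87392048632691 f 29.98638153076172
[[ 0.924  0.101  0.37 ]
 [ 0.081 -0.994  0.069]
 [ 0.374 -0.034 -0.927]]
to [580.    8.3  43. ] tool d [0.017 0.001 0.008] rows 1 each [0.017 0.001 0.008]
```

```bash
python3 -m creep '[{"hand":0.4,"tx":0.0073,"ty":0.0003,"tz":0.0032,"spin":0},{"hand":0.4,"tx":0.0073,"ty":0.0003,"tz":0.0032,"spin":0},{"hand":0.4,"tx":0,"ty":0,"tz":0,"spin":0}]';python3 -m creep '[{"hand":0.4,"tx":0.0073,"ty":0.0003,"tz":0.003,"spin":0},{"hand":0.4,"tx":0.0073,"ty":0.0003,"tz":0.003,"spin":0},{"hand":0.4,"tx":0,"ty":0,"tz":0,"spin":0}]';python3 dl.py 600 10 43
```

```text
time: 23.38
tool_pos: [575.6, 9.3, 42.5]
tcp_rot: [-3.104, -0.381, 0.088]
contact_force: [-9.8, 1.2, 1.3]
grip_width: 55.4
finger_force: 30.0
time: 23.75
tool_pos: [592.7, 9.9, 42.8]
tcp_rot: [-3.105, -0.383, 0.087]
contact_force: [-2.5, 1.4, -3.1]
grip_width: 56.2
finger_force: 30.0
t 23.75 q [-0.183  0.569  1.895  0.412  0.343  0.928] p [592.725   9.888  42.774] F [-2.532  1.436 -3.097] w 56.183946981281935 f 29.976364374160767
[[ 0.924  0.101  0.369]
 [ 0.081 -0.994  0.069]
 [ 0.374 -0.034 -0.927]]
to [600.  10.  43.] tool d [0.007 0.001 0.002] rows 1 each [0.007 0.001 0.002]
```

```bash
python3 -m creep '[{"hand":0.4,"tx":0.0046,"ty":0.0002,"tz":0.0019,"spin":0},{"hand":0.4,"tx":0.0046,"ty":0.0002,"tz":0.0019,"spin":0},{"hand":0.4,"tx":0,"ty":0,"tz":0,"spin":0}]';python3 -m creep '[{"hand":0.4,"tx":0.0046,"ty":0.0002,"tz":0.0019,"spin":0},{"hand":0.4,"tx":0,"ty":0,"tz":0,"spin":0}]';python3 -m creep '[{"hand":0.4,"tx":0.0046,"ty":0.0002,"tz":0.0019,"spin":0},{"hand":0.4,"tx":0,"ty":0,"tz":0,"spin":0}]';python3 st.py
```

```text
time: 24.12
tool_pos: [602.5, 10.3, 42.8]
tcp_rot: [-3.105, -0.383, 0.087]
contact_force: [-6.2, 2.8, -1.0]
grip_width: 55.8
finger_force: 30.0
time: 24.38
tool_pos: [607.3, 10.6, 42.8]
tcp_rot: [-3.105, -0.383, 0.087]
contact_force: [-7.6, 0.5, 1.8]
grip_width: 55.9
finger_force: 30.0
time: 24.62
tool_pos: [612.2, 10.9, 42.9]
tcp_rot: [-3.105, -0.383, 0.087]
contact_force: [-8.9, 1.4, 2.4]
grip_width: 55.7
finger_force: 30.0
t 24.625 q [-0.173  0.591  1.841  0.372  0.37   0.979] p [612.179  10.883  42.915] F [-8.905  1.366  2.44 ] w 55.67954880093844 f 29.99582201242447
[[ 0.924  0.1    0.369]
 [ 0.081 -0.994  0.069]
 [ 0.374 -0.034 -0.927]]
```

```bash
for i in 1; do python3 -m creep '[{"hand":0.4,"tx":0.0028,"ty":0.0001,"tz":0.0011,"spin":0},{"hand":0.4,"tx":0,"ty":0,"tz":0,"spin":0}]'|sed -n 2,4p;python3 -m creep '[{"hand":0.4,"tx":0.0028,"ty":0.0001,"tz":0.0011,"spin":0},{"hand":0.4,"tx":0,"ty":0,"tz":0,"spin":0}]'|sed -n 2,4p; done
```

```text
tool_pos: [614.9, 11.1, 42.9]
tcp_rot: [-3.105, -0.383, 0.087]
contact_force: [-10.2, 0.1, 3.5]
tool_pos: [617.7, 11.2, 43.0]
tcp_rot: [-3.105, -0.382, 0.087]
contact_force: [-11.1, -0.9, 4.6]
```

```bash
python3 -m creep '[{"hand":0.4,"tx":0.003,"ty":0.0001,"tz":0.0009,"spin":0},{"hand":0.4,"tx":0,"ty":0,"tz":0,"spin":0}]'|sed -n 2,4p;python3 -m creep '[{"hand":0.4,"tx":0.003,"ty":0.0001,"tz":0.0009,"spin":0},{"hand":0.4,"tx":0,"ty":0,"tz":0,"spin":0}]'|sed -n 2,4p
python3 - <<'E'
from plant import cams
import cv2,numpy as np
c=cams.capture("scene");a=c["color"][185:310,255:375];c=cams.capture("top");b=c["color"][110:235,260:380]
cv2.imwrite("pics/m5.png",cv2.resize(np.hstack([a,b])[:,:,::-1],None,fx=3.3,fy=3.3,interpolation=cv2.INTER_CUBIC))
E
```

```text
tool_pos: [620.7, 11.5, 43.1]
tcp_rot: [-3.105, -0.382, 0.087]
contact_force: [-11.5, 1.0, 3.5]
tool_pos: [623.5, 11.7, 43.2]
tcp_rot: [-3.105, -0.381, 0.087]
contact_force: [-10.6, 0.0, 4.4]
```

View pics/m5.png

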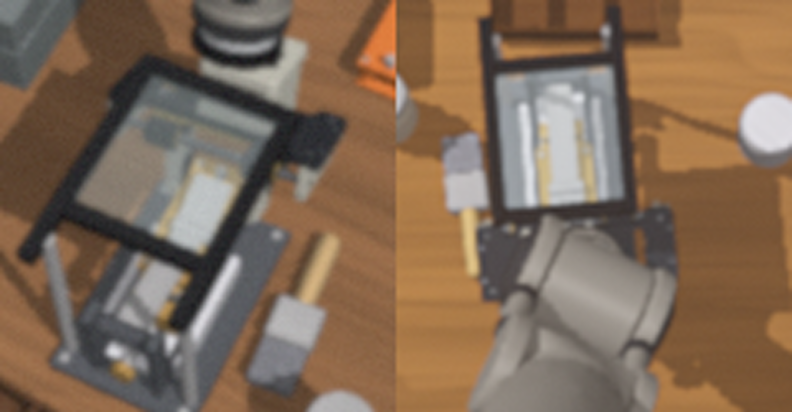

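The movement is under the arm. The gripper body is close to the frame but not touching. I'll keep creeping and watch the force.

```bash
python3 -m creep '[{"hand":0.4,"tx":0.003,"ty":0.0001,"tz":0.001,"spin":0},{"hand":0.4,"tx":0,"ty":0,"tz":0,"spin":0}]'|sed -n 2,4p;python3 -m creep '[{"hand":0.4,"tx":0.002,"ty":0.0001,"tz":0.0007,"spin":0},{"hand":0.4,"tx":0,"ty":0,"tz":0,"spin":0}]'|sed -n 2,4p;python3 -m creep '[{"hand":0.4,"tx":0.002,"ty":0.0001,"tz":0.0007,"spin":0},{"hand":0.4,"tx":0,"ty":0,"tz":0,"spin":0}]'|sed -n 2,4p
```

```text
tool_pos: [625.1, 11.9, 43.2]
tcp_rot: [-3.104, -0.379, 0.086]
contact_force: [-20.6, -3.6, 11.3]
tool_pos: [625.9, 12.1, 43.1]
tcp_rot: [-3.103, -0.376, 0.087]
contact_force: [-27.8, -5.0, 16.1]
tool_pos: [626.9, 12.5, 43.0]
tcp_rot: [-3.103, -0.374, 0.088]
contact_force: [-33.6, -4.5, 20.8]
```

```bash
python3 -c "
from plant import get_obs
o=get_obs();print(o['moment'],o['contact_force'],o['tool_pos'],o['grip_width'])"; python3 -m creep '[{"hand":0.4,"tx":-0.001,"ty":0,"tz":-0.001,"spin":0},{"hand":0.4,"tx":-0.001,"ty":0,"tz":-0.001,"spin":0}]'|sed -n 2,4p;python3 -c "
from plant import get_obs
o=get_obs();print(o['moment'],o['contact_force'],o['tool_pos'],o['grip_width'])"
```

```text
[-1.10885634  3.9523436  -0.14185133] [-33.6024638   -4.53428532  20.8479501 ] [626.93488007  12.50896195  43.03943834] 56.007644127013904
tool_pos: [626.4, 12.4, 43.4]
tcp_rot: [-3.103, -0.377, 0.087]
contact_force: [-12.9, 0.3, -2.9]
[0.02218276 2.326648   0.0839775 ] [-12.87084119   0.30767004  -2.87956954] [626.37459401  12.40406801  43.40593458] 56.01333940172978
```

The moment arm puts the contact at the movement, not the magnifier, so the plain end is on the stop plate. I'll let go now.

```bash
python3 -m creep '[{"hand":0.85,"tx":0,"ty":0,"tz":0,"spin":0},{"hand":0.85,"tx":0,"ty":0,"tz":0,"spin":0},{"hand":0.85,"tx":0,"ty":0,"tz":0,"spin":0},{"hand":0.85,"tx":0,"ty":0,"tz":0,"spin":0}]';python3 dl.py 596 10 60
```

```text
time: 27.22
tool_pos: [630.0, 11.5, 45.3]
tcp_rot: [-3.106, -0.385, 0.086]
contact_force: [-8.5, 0.5, -1.4]
grip_width: 78.2
finger_force: 0.0
t 27.225 q [-0.166  0.609  1.791  0.339  0.396  1.021] p [630.011  11.517  45.257] F [-8.478  0.544 -1.404] w 78.2238613324602 f 0.0
[[ 0.923  0.1    0.371]
 [ 0.08  -0.994  0.068]
 [ 0.376 -0.033 -0.926]]
to [596.  10.  60.] tool d [-0.026 -0.002 -0.026] rows 1 each [-0.026 -0.002 -0.026]
```

```bash
python3 -m creep '[{"hand":0.85,"tx":-0.006,"ty":0,"tz":-0.003,"spin":0},{"hand":0.85,"tx":-0.014,"ty":-0.0005,"tz":-0.006,"spin":0},{"hand":0.85,"tx":-0.014,"ty":-0.0005,"tz":-0.006,"spin":0},{"hand":0.85,"tx":-0.014,"ty":-0.0005,"tz":-0.006,"spin":0},{"hand":0.85,"tx":0,"ty":0,"tz":0,"spin":0}]';python3 -m creep '[{"hand":0.85,"tx":0,"ty":0,"tz":-0.04,"spin":0},{"hand":0.85,"tx":0,"ty":0,"tz":-0.06,"spin":0},{"hand":0.85,"tx":0,"ty":0.03,"tz":-0.05,"spin":0},{"hand":0.85,"tx":0,"ty":0.06,"tz":0,"spin":0},{"hand":0.85,"tx":0,"ty":0.06,"tz":0,"spin":0}]'
python3 - <<'E'
from plant import cams
import cv2,numpy as np
c=cams.capture("scene");np.savez("pics/scene6.npz",**c);a=c["color"][185:310,255:375];c=cams.capture("top");np.savez("pics/top6.npz",**c);b=c["color"][110:235,260:380]
cv2.imwrite("pics/m6.png",cv2.resize(np.hstack([a,b])[:,:,::-1],None,fx=3.3,fy=3.3,interpolation=cv2.INTER_CUBIC))
E
```

```text
time: 27.85
tool_pos: [578.7, 7.2, 47.7]
tcp_rot: [-3.107, -0.388, 0.086]
contact_force: [1.7, -0.5, 1.2]
grip_width: 78.4
finger_force: 0.0
time: 28.48
tool_pos: [539.0, -154.0, 183.3]
tcp_rot: [-3.11, -0.391, 0.089]
contact_force: [1.4, -0.4, -0.2]
grip_width: 78.3
finger_force: 0.0
```

View pics/m6.png

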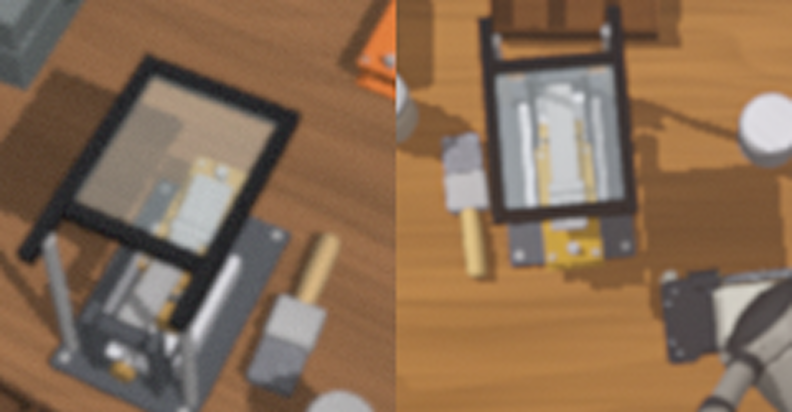

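The arm bears on the movement. In the top image the post is at about px (313.3,185.2) and the rear end is at row 190.5. I'll compute the insertion depth.

```bash
python3 - <<'E'
from h import *
np.set_printoptions(precision=1,suppress=True)
T=load("top",6);u=np.array([np.cos(.068),np.sin(.068)]);O=np.array([670.4,16.6])
def st(w): d=w[:2]-O;return np.array([d@u,d@[-u[1],u[0]]])
w=ray(T,[[313.3,185.2]],64)[0];print("post",w,st(w))
for e in([305.2,191.2],[323.5,189.4]): w=ray(T,[e],54)[0];print("rear corner z54",w,st(w)); w=ray(T,[e],20)[0];print(" z20",st(w))
m=mask(T,(19,140,60),(35,255,255),(295,120,40,75));p=cv2.findNonZero(m).reshape(-1,2)
for y in range(p[:,1].min(),p[:,1].max()+1,4): r=p[p[:,1]==y][:,0]; print(y,r.min(),r.max(),len(r),end="; ") if len(r) else 0
E
python3 dl.py 530 4.5 110 |tail -5
```

```text
post [609.7  10.8  64. ] [-61.   -1.7]
rear corner z54 [592.2  38.   54. ] [-76.6  26.7]
 z20 [-69.2  27.9]
rear corner z54 [597.1 -22.4  54. ] [-75.8 -33.9]
 z20 [-68.4 -34. ]
176 319 319 1; 180 305 320 13; 184 306 321 11; 188 309 322 14; t 28.575 q [-0.561  0.315  1.815  0.38   0.748  0.675] p [ 539.514 -158.292  182.327] F [-0.211  0.526 -0.525] w 78.23633999427324 f 0.0
[[ 0.922  0.093  0.377]
 [ 0.076 -0.995  0.061]
 [ 0.381 -0.028 -0.924]]
to [530.    4.5 110. ] tool d [-0.024 -0.161  0.073] rows 3 each [-0.008 -0.054  0.024]
```

```bash
python3 -m creep '[{"hand":0,"tx":-0.008,"ty":-0.054,"tz":0.005,"spin":0},{"hand":0,"tx":-0.008,"ty":-0.054,"tz":0.02,"spin":0},{"hand":0,"tx":-0.008,"ty":-0.054,"tz":0.03,"spin":0},{"hand":0,"tx":0,"ty":0,"tz":0.015,"spin":0},{"hand":0,"tx":0,"ty":0,"tz":0,"spin":0}]'>/dev/null;python3 dl.py 562 9 44
```

```text
t 29.2 q [-0.205  0.352  2.018  0.347  0.432  0.98 ] p [526.004  12.652 112.083] F [ 1.025 -0.127  0.25 ] w 32.61530468831657 f 0.0
[[ 0.923  0.101  0.372]
 [ 0.081 -0.994  0.068]
 [ 0.377 -0.032 -0.926]]
to [562.   9.  44.] tool d [0.007 0.009 0.076] rows 2 each [0.004 0.005 0.038]
```

```bash
python3 -m creep '[{"hand":0,"tx":0.002,"ty":0.003,"tz":0.026,"spin":0},{"hand":0,"tx":0.002,"ty":0.003,"tz":0.026,"spin":0},{"hand":0,"tx":0.003,"ty":0.003,"tz":0.024,"spin":0},{"hand":0,"tx":0,"ty":0,"tz":0,"spin":0}]'>/dev/null;python3 st.py; python3 -m creep '[{"hand":0,"tx":0.0083,"ty":0.0005,"tz":0.0034,"spin":0},{"hand":0,"tx":0.0055,"ty":0.0003,"tz":0.0022,"spin":0},{"hand":0,"tx":0,"ty":0,"tz":0,"spin":0}]'
```

```text
t 29.7 q [-0.2    0.53   1.981  0.49   0.301  0.835] p [561.775   7.404  44.026] F [ 0.701 -0.406  0.509] w 0.26963951138415204 f 0.0
[[ 0.923  0.097  0.372]
 [ 0.078 -0.995  0.067]
 [ 0.377 -0.033 -0.926]]
time: 30.08
tool_pos: [576.8, 9.5, 45.4]
tcp_rot: [-3.107, -0.389, 0.087]
contact_force: [-0.0, 0.1, -0.2]
grip_width: 0.5
finger_force: 0.0
```

```bash
for k in 1; do python3 -m creep '[{"hand":0,"tx":0.0026,"ty":0,"tz":0.0013,"spin":0},{"hand":0,"tx":0,"ty":0,"tz":0,"spin":0}]'|sed -n '2p;4p'; python3 -m creep '[{"hand":0,"tx":0.0026,"ty":0,"tz":0.0013,"spin":0},{"hand":0,"tx":0,"ty":0,"tz":0,"spin":0}]'|sed -n '2p;4p';python3 -m creep '[{"hand":0,"tx":0.0019,"ty":0,"tz":0.0008,"spin":0},{"hand":0,"tx":0,"ty":0,"tz":0,"spin":0}]'|sed -n '2p;4p'; done
```

```text
tool_pos: [578.9, 10.0, 44.3]
contact_force: [0.1, -0.2, 0.1]
tool_pos: [581.9, 10.2, 43.9]
contact_force: [0.3, 0.4, -0.9]
tool_pos: [583.8, 10.4, 43.9]
contact_force: [0.0, -0.2, -0.2]
```

```bash
for k in 1; do python3 -m creep '[{"hand":0,"tx":0.0018,"ty":0,"tz":0.0008,"spin":0},{"hand":0,"tx":0,"ty":0,"tz":0,"spin":0}]'|sed -n '2p;4p'; python3 -m creep '[{"hand":0,"tx":0.0018,"ty":0,"tz":0.0008,"spin":0},{"hand":0,"tx":0,"ty":0,"tz":0,"spin":0}]'|sed -n '2p;4p';python3 -m creep '[{"hand":0,"tx":0.0018,"ty":0,"tz":0.0008,"spin":0},{"hand":0,"tx":0,"ty":0,"tz":0,"spin":0}]'|sed -n '2p;4p'; done
```

```text
tool_pos: [584.6, 10.6, 43.5]
contact_force: [-5.8, -1.7, 3.5]
tool_pos: [585.1, 11.0, 43.1]
contact_force: [-13.6, -3.8, 8.9]
tool_pos: [585.6, 11.6, 42.6]
contact_force: [-19.3, -4.2, 13.4]
```

```bash
for k in 1; do python3 -m creep '[{"hand":0,"tx":0.0025,"ty":0,"tz":-0.0006,"spin":0},{"hand":0,"tx":0,"ty":0,"tz":0,"spin":0}]'|sed -n '2p;4p'; python3 -m creep '[{"hand":0,"tx":0.0022,"ty":0,"tz":-0.0003,"spin":0},{"hand":0,"tx":0,"ty":0,"tz":0,"spin":0}]'|sed -n '2p;4p';python3 -m creep '[{"hand":0,"tx":0.0022,"ty":0,"tz":-0.0003,"spin":0},{"hand":0,"tx":0,"ty":0,"tz":0,"spin":0}]'|sed -n '2p;4p'; done
```

```text
tool_pos: [586.7, 12.2, 43.0]
contact_force: [-16.7, -1.7, 6.0]
tool_pos: [587.6, 12.7, 43.2]
contact_force: [-17.9, -1.8, 3.6]
tool_pos: [588.5, 13.2, 43.4]
contact_force: [-17.2, -1.7, -0.9]
```

```bash
for k in 1; do python3 -m creep '[{"hand":0,"tx":-0.0018,"ty":0.0003,"tz":-0.0008,"spin":0},{"hand":0,"tx":0,"ty":0,"tz":0,"spin":0}]'|sed -n '2p;4p'; python3 -m creep '[{"hand":0,"tx":-0.0018,"ty":0.0003,"tz":-0.0008,"spin":0},{"hand":0,"tx":0,"ty":0,"tz":0,"spin":0}]'|sed -n '2p;4p';python3 -m creep '[{"hand":0,"tx":-0.0018,"ty":0.0003,"tz":-0.0008,"spin":0},{"hand":0,"tx":0,"ty":0,"tz":0,"spin":0}]'|sed -n '2p;4p';python3 -m creep '[{"hand":0,"tx":-0.0018,"ty":0.0003,"tz":-0.0008,"spin":0},{"hand":0,"tx":0,"ty":0,"tz":0,"spin":0}]'|sed -n '2p;4p';python3 -m creep '[{"hand":0,"tx":-0.0018,"ty":0.0003,"tz":-0.0008,"spin":0},{"hand":0,"tx":0,"ty":0,"tz":0,"spin":0}]'|sed -n '2p;4p'; done
```

```text
tool_pos: [587.9, 12.5, 44.1]
contact_force: [-12.8, 1.0, -2.9]
tool_pos: [587.1, 11.8, 44.7]
contact_force: [-9.4, 0.2, -4.1]
tool_pos: [586.2, 11.0, 45.3]
contact_force: [-6.8, 0.9, -3.6]
tool_pos: [585.7, 10.1, 46.2]
contact_force: [-5.7, 1.2, -3.3]
tool_pos: [585.4, 9.1, 47.5]
contact_force: [-4.6, -0.2, -1.7]
```

The force fell gradually at about 4.5 N/mm as I backed off, which is the rubber buffer, so the movement is home on the stop. I'll withdraw and go to the key.

```bash
python3 -m creep '[{"hand":0,"tx":-0.014,"ty":0,"tz":-0.006,"spin":0},{"hand":0,"tx":-0.02,"ty":0,"tz":-0.008,"spin":0},{"hand":0,"tx":0,"ty":0,"tz":-0.05,"spin":0},{"hand":0,"tx":0,"ty":0,"tz":-0.06,"spin":0},{"hand":0,"tx":0,"ty":0.02,"tz":-0.03,"spin":0}]';python3 dl.py 480 -333 150 480 -333 100
```

```text
time: 34.2
tool_pos: [500.4, -24.5, 180.9]
tcp_rot: [-3.11, -0.394, 0.089]
contact_force: [0.4, 0.5, 0.7]
grip_width: 0.7
finger_force: 0.0
t 34.2 q [-0.313  0.194  1.995  0.312  0.622  0.938] p [500.382 -24.492 180.94 ] F [0.353 0.523 0.724] w 0.7372712637793429 f 0.0
[[ 0.92   0.101  0.379]
 [ 0.082 -0.994  0.065]
 [ 0.384 -0.029 -0.923]]
to [ 480. -333.  150.] tool d [-0.056  0.306  0.001] rows 5 each [-0.011  0.061  0.   ]
to [ 480. -333.  100.] tool d [-0.019  0.001  0.046] rows 1 each [-0.019  0.001  0.046]
```

```bash
python3 -m creep '[{"hand":0,"tx":-0.008,"ty":0.05,"tz":0,"spin":0},{"hand":0,"tx":-0.008,"ty":0.06,"tz":0,"spin":0},{"hand":0,"tx":-0.009,"ty":0.06,"tz":0,"spin":0},{"hand":0,"tx":-0.009,"ty":0.06,"tz":0,"spin":0},{"hand":0,"tx":-0.01,"ty":0.06,"tz":0,"spin":0}]'>/dev/null;python3 -m creep '[{"hand":0,"tx":0,"ty":0,"tz":0,"spin":0},{"hand":0,"tx":0,"ty":0,"tz":0,"spin":0}]';python3 dl.py 480 -333 100
python3 - <<'E'
from plant import cams
import cv2,numpy as np
c=cams.capture("top");np.savez("pics/top7.npz",**c);b=c["color"][165:265,340:500]
s=cams.capture("scene");a=np.vstack([s["color"][120:220,190:350]]);e=c["color"][110:210,260:420];f=s["color"][185:285,255:415]
cv2.imwrite("pics/m7.png",cv2.resize(np.vstack([np.hstack([a,b]),np.hstack([f,e])])[:,:,::-1],None,fx=2.5,fy=2.5,interpolation=cv2.INTER_CUBIC))
E
```

```text
time: 35.08
tool_pos: [487.7, -316.4, 151.2]
tcp_rot: [-3.108, -0.387, 0.086]
contact_force: [0.3, 0.8, -0.2]
grip_width: 0.5
finger_force: 0.0
t 35.075 q [-0.885  0.426  1.74   0.463  0.834  0.303] p [ 487.663 -316.363  151.188] F [ 0.252  0.796 -0.209] w 0.508420024136912 f 0.0
[[ 0.922  0.099  0.373]
 [ 0.08  -0.995  0.066]
 [ 0.378 -0.031 -0.925]]
to [ 480. -333.  100.] tool d [-0.028  0.017  0.043] rows 1 each [-0.028  0.017  0.043]
```

View pics/m7.png

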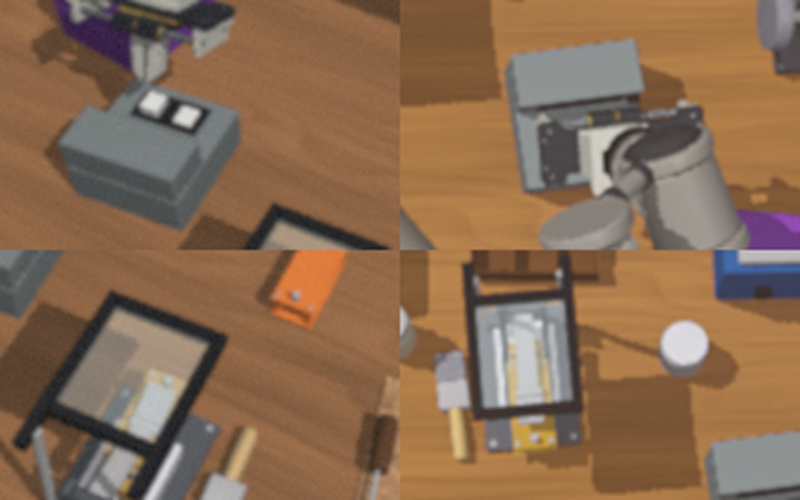

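The hand is above the keys, with key 1 (the left one) at about (152,102) in the montage, and the movement is still under the arm. I'll descend onto key 1 and press.

```bash
python3 -m creep '[{"hand":0,"tx":-0.014,"ty":0.0085,"tz":0.021,"spin":0},{"hand":0,"tx":-0.014,"ty":0.0085,"tz":0.021,"spin":0},{"hand":0,"tx":0,"ty":0,"tz":0,"spin":0}]'|sed -n 2,4p;python3 dl.py 480 -333 90;python3 -m creep '[{"hand":0,"tx":-0.0025,"ty":0,"tz":0.006,"spin":0},{"hand":0,"tx":-0.0015,"ty":0,"tz":0.004,"spin":0},{"hand":0,"tx":0,"ty":0,"tz":0,"spin":0}]'|sed -n 2,4p;python3 -m creep '[{"hand":0,"tx":-0.0012,"ty":0,"tz":0.003,"spin":0},{"hand":0,"tx":0,"ty":0,"tz":0,"spin":0}]'|sed -n 2,4p
```

```text
tool_pos: [478.7, -330.7, 99.8]
tcp_rot: [-3.104, -0.385, 0.087]
contact_force: [0.0, -0.1, 0.5]
t 35.55 q [-0.917  0.507  1.779  0.52   0.744  0.193] p [ 478.692 -330.717   99.814] F [ 0.037 -0.068  0.474] w 0.494316169649809 f 0.0
[[ 0.923  0.1    0.371]
 [ 0.08  -0.994  0.07 ]
 [ 0.376 -0.035 -0.926]]
to [ 480. -333.   90.] tool d [-0.003  0.003  0.009] rows 1 each [-0.003  0.003  0.009]
tool_pos: [479.4, -331.8, 90.5]
tcp_rot: [-3.107, -0.387, 0.087]
contact_force: [0.6, 0.4, 0.8]
tool_pos: [479.2, -331.9, 87.0]
tcp_rot: [-3.107, -0.387, 0.087]
contact_force: [1.7, 0.8, 2.3]
```

Contact at about z = 88. I'll keep pressing until it goes solid.

```bash
python3 -m creep '[{"hand":0,"tx":-0.0012,"ty":0,"tz":0.003,"spin":0},{"hand":0,"tx":-0.0008,"ty":0,"tz":0.002,"spin":0},{"hand":0,"tx":0,"ty":0,"tz":0,"spin":0}]'|sed -n 2,4p;python3 -m creep '[{"hand":0,"tx":-0.0008,"ty":0,"tz":0.002,"spin":0},{"hand":0,"tx":0,"ty":0,"tz":0,"spin":0}]'|sed -n 2,4p;python3 -m creep '[{"hand":0,"tx":-0.0008,"ty":0,"tz":0.002,"spin":0},{"hand":0,"tx":0,"ty":0,"tz":0,"spin":0}]'|sed -n 2,4p
```

```text
tool_pos: [479.4, -331.9, 82.2]
tcp_rot: [-3.107, -0.388, 0.087]
contact_force: [-0.3, 1.0, 8.5]
tool_pos: [479.7, -332.0, 81.6]
tcp_rot: [-3.108, -0.389, 0.088]
contact_force: [-5.5, 4.6, 20.9]
tool_pos: [479.9, -332.0, 81.2]
tcp_rot: [-3.109, -0.391, 0.088]
contact_force: [-11.7, 6.9, 35.3]
```

```bash
python3 -m creep '[{"hand":0,"tx":0.002,"ty":0,"tz":-0.006,"spin":0},{"hand":0,"tx":0.01,"ty":0,"tz":-0.03,"spin":0},{"hand":0,"tx":0.01,"ty":0,"tz":-0.06,"spin":0},{"hand":0,"tx":-0.03,"ty":0.02,"tz":-0.06,"spin":0},{"hand":0,"tx":-0.04,"ty":0.03,"tz":-0.06,"spin":0}]'|sed -n 1,4p;python3 -m creep '[{"hand":0,"tx":-0.04,"ty":0.03,"tz":-0.04,"spin":0},{"hand":0,"tx":0,"ty":0,"tz":0,"spin":0},{"hand":0,"tx":0,"ty":0,"tz":0,"spin":0}]'|sed -n 1,4p
python3 - <<'E'
from plant import cams
import cv2,numpy as np
from h import *
np.set_printoptions(precision=1,suppress=True)
t=cams.capture("top");s=cams.capture("scene")
a=s["color"][140:200,200:296];b=t["color"][175:235,375:471];e=t["color"][110:210,260:420];f=s["color"][185:285,255:415]
z=lambda i,k:cv2.resize(i[:,:,::-1],None,fx=k,fy=k,interpolation=cv2.INTER_CUBIC)
cv2.imwrite("pics/m8.png",cv2.resize(np.vstack([np.hstack([z(a,4.1667),z(b,4.1667)])[:, :800],np.hstack([z(f,2.5),z(e,2.5)])]),(800,500)))
for c,roi in((t,(395,212,40,25)),(s,(240,150,40,30))):
    m=mask(c,(0,0,170),(180,60,255),roi)
    for k in big(m)[-2:]:
        M=cv2.moments(k);print("key",M["m10"]/M["m00"],M["m01"]/M["m00"],M["m00"])
E
```

```text
time: 37.67
tool_pos: [374.6, -389.6, 246.1]
tcp_rot: [-3.108, -0.386, 0.089]
contact_force: [0.4, -1.4, -0.4]
time: 38.05
tool_pos: [327.9, -423.9, 264.3]
tcp_rot: [-3.105, -0.386, 0.085]
contact_force: [0.3, 0.0, -0.4]
key 420.9626666666666 223.7893333333333 62.5
key 406.3283950617284 225.40493827160492 67.5
key 251.24019607843135 161.94117647058823 34.0
key 264.0699588477366 164.3991769547325 40.5
```

View pics/m8.png

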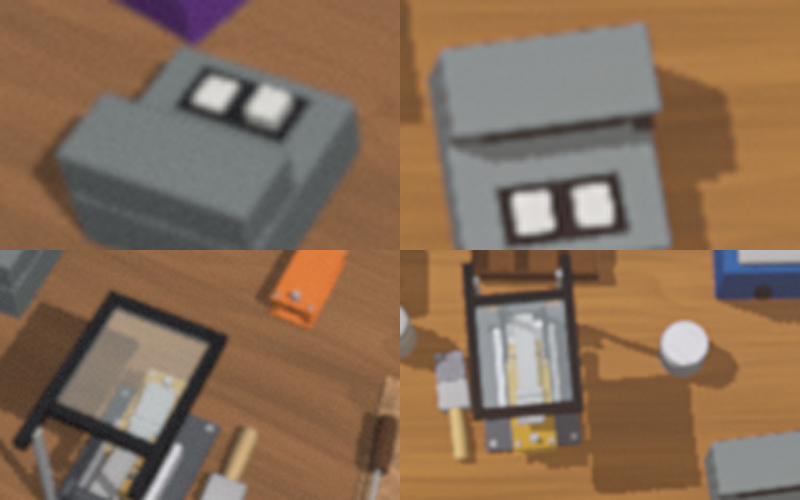

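The right key in the scene view (key 0) now stands up and key 1 is down; their pixel rows swapped by about 1.6 px each way, as expected. The movement sits unchanged under the arm, and nothing else has moved.

```bash
python3 -c "
from plant import close_job
print(close_job())"
```

```text
the job is handed in; nothing more can be done
None
```

The job is handed in at about 38 s: the movement is under the hold-down arm and home on the stop (force showed the rubber buffer), the -y key is down and the +y key up. Button travel and arm angle could not be read directly, and no verdict came back.

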